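# Hang the glued stones in the curing box

### The arm

A 7-joint arm with a two-finger parallel gripper is mounted at the origin on the work surface. World frame = base frame: x ahead of the robot, y to its left, z up, the work surface at z = 0. Lengths are in m, angles in rad, forces in N, time in s.
With the tool pointing down it reaches from about 0.4 to 0.85 m from the base axis. Payload 10.4 kg.
Tool frame: the origin (TCP) lies at the very end of the fingers, on their centre line; the grasp point (between the pads) lies manip.hold_point_z behind it (manip.hold_point_z is the distance from the TCP to the grasp point, in m); z points along the fingers, y is the direction in which the jaws open and shut (so a half turn about z gives the same grasp; the last joint's range is limited). The gripper opens to 85 mm and grips with 20 to 120 N. Pads are 22 mm wide; open, the fingers measure 114 mm over their backs; the gripper's body (76 mm by 85 mm) begins 54 mm behind the grasp point. The pads swing forward as they close: fully open they stand 13 mm farther back than shut.
Start: joints at [-1.236, 0.332, -0.065, 1.46, 0.022, 1.35, -0.088], TCP at [0.219, 0.585, 0.231] pointing down, gripper open.
Joint ranges: [-2.6, 2.6], [-0.5, 2.12], [-1.47, 1.34], [0.16, 2.42], [-1.27, 4.41], [0.06, 2.06], [-2.6, 2.6]. Speed limits (rad/s): [2.22, 2.22, 2.79, 2.79, 3.14, 3.14, 3.14].

### API

Orientations are given as a unit quaternion [x, y, z, w].
In Python, from workcell import manip gives the robot as it stands.
- The arm moves only by the tool jog_arm, never from a script. Its arguments are lists of equal length, an entry for each row: "translation": the shift along the world's x, y, z in mm, a list of three; "turn": the turn about the world's z in degrees. In form: {"translation": [[x, y, z], ...], "turn": [turn, ...]}. A call has 1 to 12 rows; each row is the pose to reach, as a shift and turn from the pose measured when the call began; what a row does not reach only later rows make up. A row lasts 1/12 s, in which the tool goes at most 41.7 mm and 7.16 degrees, less where a joint would pass 70% of its speed; a pose out of reach is approached as far as the arm can. A call with a gripper value outside its range is refused whole. "grip" is the finger opening in mm, from 0 to 85.4, set as the call begins (left out, the last holds). The fingers move at their own pace and stop on an object; "grip_force" is the grip in N (left out, the last holds). Time passes only in rows, so rows that repeat a pose let the fingers close. It gives the time, the measured TCP pose, the force and the opening at its end, in the units of the state.
- manip.get_obs(): the state, without advancing time (a new reading comes with each control period).
- manip.camera(name): name is "scene" or "top" or "wrist"; returns a dict with "frame" (420x560x3 uint8, red, green, blue), "mtx" (3x3 intrinsics, pixels), "k1" (the pictures are not rectified: a ray, as slopes to the right and down, at radius r is drawn at 1 + k1 r^2 times it, then the intrinsics apply), "pose" (4x4, takes a point from camera to world coordinates). Camera axes: x right, y down, z forward; pixel columns grow to the right and rows downward; lengths in m; the calibration is good to about 2 mm. A picture is of the moment at which its call begins. There is no depth.
- manip.hand_in(): hands the job in, once; it reports no verdict.
Trained networks look in a picture, given as the dict that the camera call returned (one of the last four; its "shot" number tells which), for a name from the list of things; names that differ only in an ending like _2 or _b are one class to them, and where a whole thing is asked for, a point or a joint stands for the part that bears it (a point fixed in the world has none). Each returns a list of dicts, best first, with "confidence" (0 to 1); they miss things now and then, are a little off and sometimes report something else, mostly with a low value. They report only what shows in the picture. A call takes as long as a camera call. They do not tell look-alikes from the thing itself.
- manip.outline_of(picture, label): "mask" (420x560 bool, what is visible of it) and "extent" ([left, top, right, bottom] in pixels, round what is visible of it).
- manip.pinpoint(picture, label): "at" ([column, row] in pixels: a listed point, or the origin of a listed thing).
The state is a dict: "clock": time; "joint_pos": joint angles; "joint_velocities": joint speeds; "tau": joint torques, N m; "position": TCP position; "ee_rot": TCP orientation; "ft_force": force on the tool from outside, world axes, zero at the start; "torque": the same for the moment, N m; "grip_width": opening from 0.0 (shut) to 1.0 (fully open).
Only numpy, scipy, OpenCV 4.12 (cv2) and the standard library are available. Lean on these libraries where they do the work, as an engineer would, in place of code of your own. Each camera call takes 0.05 s, during which the arm holds its last target. There are 200 camera calls.

### The job

Pull the curing box's gate fully open, hook every glued marble stone standing on the table onto the rail by its hanger, and slide each along the rail into the box until the whole stone is past the white mark, stones hanging free and not touching one another. Then push the gate fully shut and throw the switch fully over. The glue is fresh: handle the stones gently, with no knocking or forcing them against rail or box, and leave the can, the offcut and the putty knife alone.

Things in the scene. Friction and masses are not known exactly. Their poses are not given: they have to be found in the camera images.
- box: the curing box, fixed, grey sheet metal. Origin on the table under the rail; y along the rail from closed inner end (-) to loading end (+), x away from the robot. Box from y -166 to +123 mm; walls at x = +-42 to +-48 mm, 87 mm high; end wall's inside face at y = -160, 92 mm high. Roof: see rail_inner; rail: see rail_load; stones go in only at the +y end, hanging from the rail
- rail_load (a point): rail: bare steel bar, 12 mm diameter, centre line 138 mm above the table at box x = 0, y -190 to +260 mm, on a post 16 mm wide (x) by 12 mm at y = -186 and +256. This point: on its centre line, middle of the open stretch for hooking on, between gate and outer post (box y = +190 mm); axes as the box's
- rail_inner (a point): on the rail's centre line above the end wall's inside face (box y = -160 mm). The box's flat roof is 87 to 92 mm above the table, with a lengthwise slot open from x = -22 to +22 mm right under the rail, open at the +y end: a hanger's leg passes along the slot, but a stone is too wide for it
- mark (a point): on the rail's centre line above the mark, a white strip 8 mm wide across both roof halves (box y = +81 to +89 mm, this point +85); stones belong wholly on its inner (-y) side
- gate (a joint): sliding gate: aluminium plate, 80 mm in x, 10 to 82 mm high, at box y = +126 to +130 mm, closing the entrance end. 0 = fully closed; slides towards the robot (box -x) to 0.09 m = fully open, against about 2 N of friction; stays where it is left
- gate_knob (a point): the gate's upright black round knob, 18 mm diameter, 66 to 132 mm above the table, on the gate's robot-side end; this point is on its axis 117 mm above the table, 80 mm to the robot's side of the rail when closed; moves with the gate
- switch (a joint): the box's toggle switch, a steel lever of 80 mm on a low block beyond the box's inner end (box x = 0, y = -255 mm). 0 = off, leaning towards the robot; 1.0 rad = on, leaning away from the robot (box +x); light to push, stays where it is left
- switch_tip (a point): tip of the switch lever, moves with it
- resin_can: bystander: closed can, 70 mm diameter, 110 mm tall, beyond the box; origin under its centre
- offcut: bystander: marble offcut, 90 x 60 x 30 mm, beyond the box; origin under its centre
- putty_knife: bystander: putty knife 200 mm long lying beyond the box; origin under its middle
- stoneA: glued marble test stone, 60 x 46 x 32 mm (own x, y, z), about 0.25 kg, with a rigid aluminium hanger on top (see tabA, tabB), 158 mm tall in all; starts standing on the table. Origin: centre of the underside, z up, x out of the hook's open mouth, at first roughly away from the robot. Hanging on the rail, the origin is 40 mm above the table, the rail's centre at its z = 98 mm. May be absent
- stoneB: same as stoneA in shape and size; may be absent
- stoneC: same as stoneA in shape and size; may be absent
- stoneD: same as stoneA in shape and size; may be absent
- tabA (a point): middle of stoneA's grip tab, 142 mm above its underside; axes as the stone's. Tab: flat metal, 8 mm thick (x), 20 mm wide (y), from z = 110 to 158 mm, standing on the hook's crown, over the rail when hung; the same on every stone
- tabB (a point): middle of stoneB's grip tab, 142 mm above its underside; axes as the stone's. Hook, same on every stone: strap 20 mm wide (y), 4 mm thick; leg at x = -14 mm from the stone's top (z 32) up to an inverted-V crown (inner apex x 0, z 106), then a short tip at x = +14 mm ending at z = 74 mm. The mouth between tip and stone is 42 mm high and opens to +x; the throat is 24 mm wide inside
- tabC (a point): middle of stoneC's grip tab, 142 mm above its underside; axes as the stone's. 
- tabD (a point): middle of stoneD's grip tab, 142 mm above its underside; axes as the stone's. 
There are look-alikes about, which are no part of the job. Leave any green or orange look-alike of the stoneB alone.

How it is judged:
On the way, in this order (a step that is already met when the one before it is completed fails the run):
1. the gate is open (more than 75 mm) (value of joint gate above 0.075 m), for 0.2 s.
2. every stone hangs on the rail past the mark, apart from the others, the gate still open (y of stoneA in the frame of box between -0.16 and 0.063 m and z of stoneA in the frame of box between 0.03 and 0.05 m and x of stoneA in the frame of box between -0.02 and 0.02 m and angle between each of stoneA, stoneB, stoneC, stoneD's own z axis and vertical below 0.2 rad and y of stoneB in the frame of box between -0.16 and 0.063 m and z of stoneB in the frame of box between 0.03 and 0.05 m and x of stoneB in the frame of box between -0.02 and 0.02 m and y of stoneC in the frame of box between -0.16 and 0.063 m and z of stoneC in the frame of box between 0.03 and 0.05 m and x of stoneC in the frame of box between -0.02 and 0.02 m and y of stoneD in the frame of box between -0.16 and 0.063 m and z of stoneD in the frame of box between 0.03 and 0.05 m and x of stoneD in the frame of box between -0.02 and 0.02 m and horizontal distance between stoneA and stoneB above 0.046 m and horizontal distance between each of stoneA, stoneB and stoneC above 0.046 m and horizontal distance between each of stoneA, stoneB, stoneC and stoneD above 0.046 m and value of joint gate above 0.06 m), for 0.2 s.
3. the gate is shut (value of joint gate below 0.006 m), for 0.2 s.
4. the switch is on (value of joint switch above 0.85 rad), for 0.2 s.
At the end, for the whole second after the job is handed in: Every stone present hangs on the rail inside the box (origin 30 to 50 mm above the table, within 20 mm of under the rail, tilted less than 0.2 rad), wholly past the mark (centre at box y below 63 mm), centres at least 46 mm apart and at rest; gate shut within 6 mm; switch beyond 0.85 rad (y of stoneA in the frame of box between -0.16 and 0.063 m and z of stoneA in the frame of box between 0.03 and 0.05 m and x of stoneA in the frame of box between -0.02 and 0.02 m and angle between each of stoneA, stoneB, stoneC, stoneD's own z axis and vertical below 0.2 rad and y of stoneB in the frame of box between -0.16 and 0.063 m and z of stoneB in the frame of box between 0.03 and 0.05 m and x of stoneB in the frame of box between -0.02 and 0.02 m and y of stoneC in the frame of box between -0.16 and 0.063 m and z of stoneC in the frame of box between 0.03 and 0.05 m and x of stoneC in the frame of box between -0.02 and 0.02 m and y of stoneD in the frame of box between -0.16 and 0.063 m and z of stoneD in the frame of box between 0.03 and 0.05 m and x of stoneD in the frame of box between -0.02 and 0.02 m and horizontal distance between stoneA and stoneB above 0.046 m and horizontal distance between each of stoneA, stoneB and stoneC above 0.046 m and horizontal distance between each of stoneA, stoneB, stoneC and stoneD above 0.046 m and linear speed of each of stoneA, stoneB, stoneC, stoneD below 0.03 m/s and value of joint gate below 0.006 m and value of joint switch above 0.85 rad); the robot touches nothing.
It fails at once if a stone touched by the fingers is knocked or forced against the box, rail or gate with more than 35 N ((contact force between stoneA and box above 35 N and contact force between stoneA and the fingers above 0.5 N) or (contact force between stoneB and box above 35 N and contact force between stoneB and the fingers above 0.5 N) or (contact force between stoneC and box above 35 N and contact force between stoneC and the fingers above 0.5 N) or (contact force between stoneD and box above 35 N and contact force between stoneD and the fingers above 0.5 N)).
It fails at once if the can, the offcut or the putty knife is moved more than 30 mm (distance of any of resin_can, offcut, putty_knife from where it was at the start of the episode above 0.03 m).
Of stoneA, stoneB, stoneC, stoneD only 3 to 4 are there at a start; the rules pass over those that are not, and their reading is None.
At some moment in a run one of stoneA, stoneB, stoneC, stoneD may be knocked a few centimetres aside while the robot is not near it.
It also fails if it takes over 210 s, if anything falls off the work surface, if the arm or the gripper's body presses on something with over 40 N, if the wrist force passes 120 N, or if a joint passes its speed limit or range.

## Working session

There is one attempt and no reset: what is moved stays moved. The work goes in short steps, Python scripts to look and compute and a tool call to move; the robot and the scene stay as the last step left them, time stands still between calls to the robot, and variables do not carry over. Pictures are saved under pics/ and viewed, about 12 in all and at most 16, crops included, and the job is handed in when it is done.

Besides the shell and the picture viewer there is one more tool, called after "Emit:" as name(argument=value, ...) on one line, values as JSON. jog_arm: Moves the arm, as the interface text tells. Its arguments: {"type":"object","properties":{"translation":{"type":"array"},"turn":{"type":"array"},"grip":{"type":"number"},"grip_force":{"type":"number"}},"required":["translation","turn"]}

```bash
ls; mkdir -p pics
cat > h.py <<'E'
import numpy as np, cv2
from workcell import manip
def undist(c,uv):
    m=c["mtx"]; x=(uv[0]-m[0,2])/m[0,0]; y=(uv[1]-m[1,2])/m[1,1]
    rd=np.hypot(x,y); r=rd
    for _ in range(30): r=rd/(1+c["k1"]*r*r)
    s=r/rd if rd>0 else 1
    return np.array([x*s,y*s,1.])
def ray(c,uv):
    P=np.array(c["pose"]); return P[:3,3],P[:3,:3]@undist(c,uv)
def onz(c,uv,z):
    o,d=ray(c,uv); return o+d*(z-o[2])/d[2]
def proj(c,p):
    P=np.array(c["pose"]); q=P[:3,:3].T@(np.asarray(p)-P[:3,3]); x=q[:2]/q[2]; x=x*(1+c["k1"]*(x@x)); m=c["mtx"]
    return np.array([m[0,0]*x[0]+m[0,2],m[1,1]*x[1]+m[1,2]])
def tri(obs):
    A=np.zeros((3,3));b=np.zeros(3)
    for c,uv in obs:
        o,d=ray(c,uv); d=d/np.linalg.norm(d); M=np.eye(3)-np.outer(d,d); A+=M;b+=M@o
    return np.linalg.solve(A,b)
def save(c,n): cv2.imwrite("pics/"+n+".png",cv2.cvtColor(c["frame"],cv2.COLOR_RGB2BGR))
E
python3 - <<'E'
from h import *
print(manip.get_obs(), manip.hold_point_z)
cs={n:manip.camera(n) for n in("scene","top")}
for n,c in cs.items():
    save(c,n+"0"); print(n,np.round(c["pose"],3).tolist(),c["mtx"].tolist(),c["k1"])
Z=dict(rail_load=.138,rail_inner=.138,mark=.138,gate_knob=.117,switch_tip=.09,resin_can=0,offcut=0,putty_knife=0,box=0,stoneA=0,tabA=.142)
for l in Z:
    for n,c in cs.items():
        for r in manip.pinpoint(c,l)[:6]:
            print(l,n,np.round(r["at"],1),round(r["confidence"],2),np.round(onz(c,r["at"],Z[l]),3)[:2])
cv2.imwrite("pics/both0.png",np.hstack([cv2.imread("pics/scene0.png"),cv2.imread("pics/top0.png")]))
E
```

```text
pics
{'clock': 0.0, 'joint_pos': array([-1.23559531,  0.33290593, -0.06466701,  1.46096555,  0.02159359,
        1.34990869, -0.08851402]), 'joint_velocities': array([-0.00092943,  0.0007511 , -0.00135326, -0.00171815, -0.00145159,
       -0.00042193,  0.00033928]), 'tau': array([-5.09312322e-04, -6.25454521e+01,  4.86475567e-02, -3.91608953e+01,
        1.61726447e-02,  9.72839567e-03,  2.18458314e-05]), 'position': array([0.21877046, 0.58504423, 0.23048302]), 'ee_rot': array([ 1.77960051e-01,  9.84037430e-01, -7.40045631e-04, -9.60237474e-05]), 'ft_force': array([-0.53362437,  0.8061395 , -0.27911376]), 'torque': array([-0.03604842,  0.03614468, -0.00412286]), 'grip_width': 1.0013637852322927} 0.0187
scene [[0.274, 0.802, -0.531, 1.128], [0.962, -0.234, 0.144, -0.16], [-0.009, -0.55, -0.835, 0.959], [0.0, 0.0, 0.0, 1.0]] [[467.5103276957286, 0.0, 290.8754471544621], [0.0, 467.5103276957286, 218.11487673476358], [0.0, 0.0, 1.0]] -0.1083157907625706
top [[-0.147, -0.961, 0.234, 0.35], [-0.989, 0.144, -0.029, 0.006], [-0.006, -0.236, -0.972, 1.027], [0.0, 0.0, 0.0, 1.0]] [[435.2137746
[... 969 characters left out ...]
.003]
resin_can scene [306.1 244.7] 0.38 [0.6   0.019]
resin_can top [256.3 139.2] 0.84 [0.761 0.006]
resin_can top [208.2 243.4] 0.28 [0.517 0.155]
offcut scene [251.7 325.4] 0.74 [ 0.76  -0.151]
offcut top [317.3 127.9] 0.85 [ 0.769 -0.151]
offcut top [400.4 242.4] 0.38 [ 0.451 -0.299]
putty_knife scene [424.5 277.3] 0.97 [0.759 0.254]
putty_knife top [159.4 155.6] 0.74 [0.755 0.253]
box scene [308.  245.1] 0.82 [0.603 0.023]
box top [260.2 201.5] 0.84 [0.6   0.018]
stoneA scene [270.7 196.3] 0.73 [ 0.44  -0.026]
stoneA top [289. 262.] 0.82 [ 0.445 -0.029]
tabA scene [268.3 160.8] 0.63 [ 0.443 -0.026]
tabA scene [234.2 239.8] 0.21 [ 0.627 -0.145]
tabA top [289.1 256.4] 0.86 [ 0.443 -0.026]
```

View pics/top0.png

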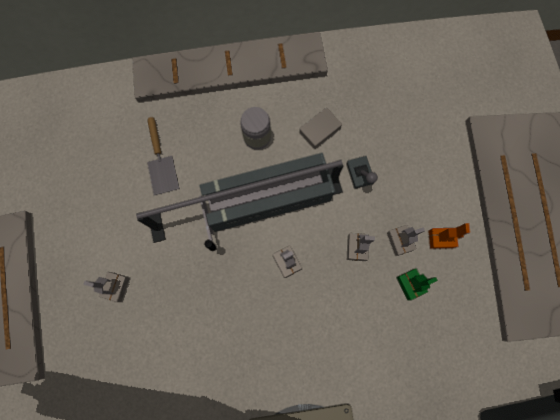

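View pics/scene0.png

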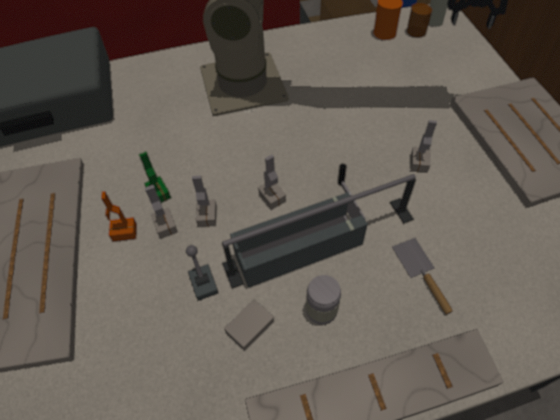

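The top view shows the box centred at about (262,195) and the knob at (210,244). There are four marble stones, at (289,262), (360,245), (405,240) and (108,285). The green (415,285) and orange (447,237) look-alikes are to be ignored.

Run:
```python
from h import *
from scipy.optimize import least_squares
cs={n:manip.camera(n) for n in("scene","top")}
P=dict(rail_load=(0,.19,.138),rail_inner=(0,-.16,.138),mark=(0,.085,.138),gate_knob=(-.08,.128,.117),box=(0,0,0))
ob=[]
for l,p in P.items():
    for n,c in cs.items():
        r=manip.pinpoint(c,l)
        if r: ob.append((l,n,np.array(p),r[0]["at"],r[0]["confidence"]))
def W(t,p): 
    c,s=np.cos(t[2]),np.sin(t[2]); return np.array([t[0]+c*p[0]-s*p[1],t[1]+s*p[0]+c*p[1],p[2]])
f=lambda t:np.concatenate([proj(cs[n],W(t,p))-a for l,n,p,a,k in ob])
s=least_squares(f,[.6,.02,.128],loss="soft_l1",f_scale=2); print(s.x)
for o,e in zip(ob,s.fun.reshape(-1,2) if 0 else f(s.x).reshape(-1,2)): print(o[0],o[1],np.round(e,1))
print("knob",W(s.x,P["gate_knob"]))
for l in("stoneA","stoneB","stoneC","stoneD","tabA","tabB","tabC","tabD"):
    for n,c in cs.items():
        for r in manip.pinpoint(c,l)[:5]:
            if r["confidence"]>.25: print(l,n,np.round(r["at"],0),round(r["confidence"],2),np.round(onz(c,r["at"],.142 if l[0]=="t" else 0),3)[:2])
```

```text
[0.60392842 0.02437187 0.13535345]
rail_load scene [-0.  -1.2]
rail_load top [0.7 2.9]
rail_inner scene [ 4.7 -2. ]
rail_inner top [ 2.2 -0.9]
mark scene [-1.6  0.2]
mark top [3.4 2.2]
gate_knob scene [3.5 0.8]
gate_knob top [-2.9 -8.3]
box scene [-1.5  0.8]
box top [-1.3 -1.7]
knob [0.50738773 0.1404059  0.117     ]
stoneA scene [271. 196.] 0.75 [ 0.439 -0.025]
stoneA scene [270. 161.] 0.4 [0.327 0.001]
stoneA scene [343. 173.] 0.37 [0.421 0.177]
stoneA top [288. 262.] 0.93 [ 0.446 -0.027]
stoneA top [320. 126.] 0.33 [ 0.772 -0.158]
stoneB scene [123. 235.] 0.86 [ 0.45  -0.401]
stoneB scene [163. 225.] 0.82 [ 0.451 -0.302]
stoneB scene [159. 191.] 0.6 [ 0.343 -0.299]
stoneB top [440. 240.] 0.97 [ 0.443 -0.395]
stoneB top [408. 286.] 0.8 [ 0.348 -0.296]
stoneB top [398. 242.] 0.69 [ 0.452 -0.292]
stoneC scene [420. 164.] 0.58 [0.449 0.386]
stoneC top [118. 289.] 0.55 [0.441 0.378]
stoneD scene [206. 216.] 0.94 [ 0.454 -0.196]
stoneD top [353. 250.] 0.85 [ 0.449 -0.183]
tabA scene [269. 160.] 0.6 [ 0.441 -0.023]
tabA top [288. 257.] 0.78 [ 0.442 -0.024]
tabB scene [151. 192.] 0.84 [ 0.456 -0.296]
tabB scene [106. 199.] 0.79 [ 0.447 -0.396]
tabB scene [144. 160.] 0.58 [ 0.356 -0.301]
tabB top [416. 234.] 0.94 [ 0.449 -0.293]
tabB top [464. 228.] 0.82 [ 0.447 -0.397]
tabB top [216. 197.] 0.58 [0.589 0.106]
tabC scene [428. 128.] 0.76 [0.448 0.373]
tabC top [ 93. 286.] 0.65 [0.44  0.379]
tabC top [329. 166.] 0.47 [ 0.62 -0.14]
tabD scene [195. 179.] 0.96 [ 0.448 -0.196]
tabD top [369. 235.] 0.75 [ 0.462 -0.194]
```

Emit:
jog_arm(translation=[[100,-160,50],[200,-320,50],[284,-446,40],[284,-446,40],[284,-446,40],[284,-446,40],[284,-446,40],[284,-446,40],[284,-446,40],[284,-446,40],[284,-446,40],[284,-446,40]], turn=[-7,-14,-21,-28,-35,-42,-49,-56,-62,-62,-62,-62], grip=60, grip_force=40)

```text
clock: 3.6
position: [0.4869, 0.1637, 0.2702]
ee_rot: [0.659, 0.752, 0.001, 0.0]
ft_force: [1.2, 0.8, -0.8]
grip_width: 0.701
```

Emit:
jog_arm(translation=[[10,0,0],[10,0,0],[10,0,0],[10,0,0]], turn=[0,0,0,0])

```text
clock: 3.93
position: [0.4963, 0.1646, 0.27]
ee_rot: [0.659, 0.752, 0.0, -0.0]
ft_force: [-0.3, 0.6, 0.1]
grip_width: 0.704
```

```bash
cat >> h.py <<'E'
def tool():
    o=manip.get_obs(); x,y,z,w=o["ee_rot"]
    ya=np.degrees(np.arctan2(1-2*(x*x+z*z),2*(x*y-z*w)))
    print("tcp",np.round(o["position"]*1e3,1),"tool-y yaw",round(ya,1),"F",np.round(o["ft_force"],1),"w",round(o["grip_width"]*85.4,1),"t",round(o["clock"],1)); return o
E
python3 - <<'E'
from h import *
tool(); c=manip.camera("wrist"); save(c,"w1"); print(np.round(c["pose"],3).tolist())
for l,z in dict(rail_load=.138,mark=.138,gate_knob=.117,box=0).items():
    for r in manip.pinpoint(c,l)[:2]: print(l,np.round(r["at"]),round(r["confidence"],2),np.round(onz(c,r["at"],z),4)[:2])
for l in("gate_knob",):
    for r in manip.outline_of(c,l)[:2]: print(r["extent"],r["confidence"])
E
```

```text
tcp [496.3 164.6 270. ] tool-y yaw 7.6 F [-0.3  0.6  0.1] w 60.1 t 3.9
[[0.991, 0.124, 0.041, 0.485], [0.131, -0.94, -0.314, 0.244], [-0.0, 0.317, -0.949, 0.413], [0.0, 0.0, 0.0, 1.0]]
rail_load [390. 160.] 0.93 [0.5806 0.2116]
rail_load [451. 307.] 0.34 [0.6732 0.0798]
mark [378. 274.] 0.81 [0.595  0.1056]
gate_knob [274. 226.] 0.56 [0.492 0.133]
box [340. 282.] 0.94 [0.5993 0.0175]
box [226. 296.] 0.16 [ 0.4396 -0.0272]
[266.1, 195.5, 377.9, 236.8] 0.84
[211.6, 371.1, 249.5, 391.6] 0.28
```

View pics/w1.png

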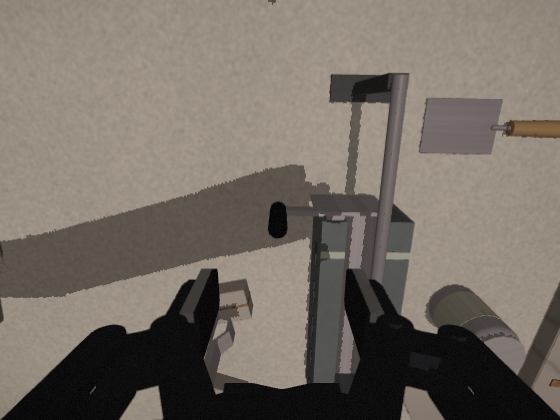

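The wrist view shows the knob with its top at about (278,230). The rail runs from (399,80) to (377,280) and the mark is at about (378,255).

Run:
```python
from h import *
c=manip.camera("wrist"); im=cv2.cvtColor(c["frame"],cv2.COLOR_RGB2GRAY)
for uv in((278,226),(278,230)): print("knob top",np.round(onz(c,uv,.132),4))
for v in(100,120,140,160,180): 
    x0=int(397-(v-80)*.1); print(v,x0-16,im[v,x0-16:x0+18].tolist())
b=c["frame"][195:245,262:295].min(2); m=(b<30); ys,xs=np.nonzero(m); print("knob px",xs.min()+262,xs.max()+262,ys.min()+195,ys.max()+195)
```

```text
knob top [0.4959 0.1385 0.132 ]
knob top [0.4964 0.1346 0.132 ]
100 379 [59, 58, 56, 57, 57, 56, 57, 59, 56, 57, 53, 62, 72, 82, 87, 92, 97, 102, 113, 123, 117, 109, 103, 99, 95, 95, 122, 151, 149, 149, 151, 152, 153, 153]
120 377 [151, 152, 153, 153, 150, 149, 148, 148, 149, 142, 88, 63, 74, 84, 90, 92, 98, 106, 115, 121, 112, 106, 103, 99, 93, 106, 145, 155, 155, 152, 151, 150, 151, 152]
140 375 [153, 154, 155, 155, 154, 156, 155, 152, 150, 143, 77, 65, 79, 86, 92, 95, 100, 107, 118, 117, 110, 104, 100, 96, 96, 120, 154, 152, 152, 151, 151, 149, 149, 148]
160 373 [151, 152, 152, 152, 152, 151, 150, 149, 149, 145, 54, 69, 80, 89, 94, 96, 100, 110, 117, 113, 107, 104, 100, 95, 102, 141, 147, 149, 150, 150, 151, 152, 153, 152]
180 371 [151, 151, 152, 152, 154, 155, 155, 155, 152, 124, 59, 72, 83, 89, 94, 97, 104, 110, 114, 110, 106, 102, 98, 96, 115, 148, 148, 148, 146, 145, 145, 150, 151, 149]
knob px 268 286 202 237
```

Emit:
jog_arm(translation=[[0,-28,-30],[0,-28,-70],[0,-28,-110],[0,-28,-140],[0,-28,-168],[0,-28,-168],[0,-28,-168]], turn=[0,0,0,0,0,0,0], grip=44)

```text
clock: 4.87
position: [0.496, 0.1358, 0.1019]
ee_rot: [0.659, 0.752, -0.001, -0.0]
ft_force: [0.7, -0.1, 1.2]
grip_width: 0.52
```

Emit:
jog_arm(translation=[[0,0,0],[0,0,0],[0,0,0],[0,0,0],[0,0,0]], turn=[0,0,0,0,0], grip=10, grip_force=25)

```text
clock: 5.28
position: [0.4972, 0.1364, 0.104]
ee_rot: [0.659, 0.752, 0.001, 0.0]
ft_force: [-1.8, 0.1, 7.8]
grip_width: 0.202
```

Emit:
jog_arm(translation=[[-10,-1,0],[-20,-2,0],[-30,-4,0],[-40,-5,0],[-50,-6,0],[-60,-8,0],[-68,-9,0],[-74,-10,0],[-74,-10,0],[-74,-10,0]], turn=[0,0,0,0,0,0,0,0,0,0])

```text
clock: 6.12
position: [0.4215, 0.1273, 0.104]
ee_rot: [0.659, 0.753, 0.001, -0.001]
ft_force: [-1.9, 5.2, -5.8]
grip_width: 0.197
```

Emit:
jog_arm(translation=[[-4,-1,0],[-8,-1,0],[-12,-2,0],[-15,-2,0],[-15,-2,0]], turn=[0,0,0,0,0])

```text
clock: 6.53
position: [0.4198, 0.1271, 0.108]
ee_rot: [0.659, 0.752, 0.014, 0.009]
ft_force: [72.4, 10.3, -49.5]
grip_width: 0.198
```

Emit:
jog_arm(translation=[[13,2,0],[13,2,0],[13,2,0]], turn=[0,0,0])

```text
clock: 6.78
position: [0.433, 0.1287, 0.1085]
ee_rot: [0.659, 0.752, 0.014, 0.009]
ft_force: [1.5, -0.8, -0.0]
grip_width: 0.195
```

Emit:
jog_arm(translation=[[0,0,0],[0,0,0],[0,0,0],[0,0,40],[0,0,80],[0,0,120],[0,0,160],[0,0,180],[0,0,180],[0,0,180]], turn=[0,0,0,0,0,0,0,0,0,0], grip=46)

```text
clock: 7.62
position: [0.4332, 0.129, 0.2896]
ee_rot: [0.659, 0.752, 0.016, 0.009]
ft_force: [-0.4, -0.3, -1.1]
grip_width: 0.532
```

Run:
```python
from h import *
tool()
c=manip.camera("top"); r=manip.pinpoint(c,"gate_knob")[0]; print(np.round(onz(c,r["at"],.117),3),r["confidence"])
w=manip.camera("wrist")
for n,cc in(("top",c),("wrist",w),("scene",manip.camera("scene"))):
  for l in("rail_load","mark","tabA","stoneA","tabC","stoneC"):
    for r in manip.pinpoint(cc,l)[:1]: print(n,l,round(r["confidence"],2),np.round(onz(cc,r["at"],.138 if l in("rail_load","mark") else .142 if l[0]=="t" else 0),4)[:2])
```

```text
tcp [433.2 129.  289.6] tool-y yaw 7.5 F [-0.4 -0.3 -1.1] w 45.4 t 7.6
[ 0.451 -0.018  0.117] 0.46
top mark 0.76 [0.5929 0.105 ]
top tabA 0.87 [ 0.4413 -0.0318]
top stoneA 0.62 [ 0.4426 -0.0282]
wrist rail_load 0.7 [0.5778 0.2094]
wrist mark 0.7 [0.592  0.1047]
wrist tabA 0.58 [ 0.4444 -0.0246]
wrist stoneA 0.85 [ 0.4407 -0.0283]
scene mark 0.8 [0.5953 0.1062]
scene tabA 0.66 [ 0.6282 -0.1392]
scene stoneA 0.57 [ 0.4356 -0.0287]
scene tabC 0.9 [0.4453 0.3725]
scene stoneC 0.69 [0.445  0.3834]
```

Emit:
jog_arm(translation=[[0,0,-40],[0,0,-80],[0,0,-120],[0,0,-160],[0,0,-180],[0,0,-182],[-12,-1,-182],[-18,-2,-182],[-23,-3,-182],[-25,-3,-182],[-25,-3,-182],[-25,-3,-182]], turn=[0,0,0,0,0,0,0,0,0,0,0,0])

```text
clock: 9.72
position: [0.4083, 0.126, 0.1071]
ee_rot: [0.659, 0.752, 0.015, 0.009]
ft_force: [0.4, 0.5, -0.1]
grip_width: 0.534
```

Emit:
jog_arm(translation=[[9,1,0],[12,1,0],[12,1,30],[12,1,70],[12,1,110],[12,1,150],[12,1,180],[12,1,180],[12,1,180]], turn=[0,0,0,0,0,0,0,0,0])

```text
clock: 10.47
position: [0.4215, 0.1274, 0.2887]
ee_rot: [0.659, 0.752, 0.017, 0.009]
ft_force: [0.8, 0.0, -1.0]
grip_width: 0.538
```

Run:
```python
from h import *
tool()
c=manip.camera("wrist"); save(c,"w2")
im=cv2.cvtColor(c["frame"],cv2.COLOR_RGB2GRAY)
from scipy.optimize import least_squares
```

```text
tcp [421.5 127.4 288.7] tool-y yaw 7.5 F [ 0.8  0.  -1. ] w 45.9 t 10.5
```

View pics/w2.png

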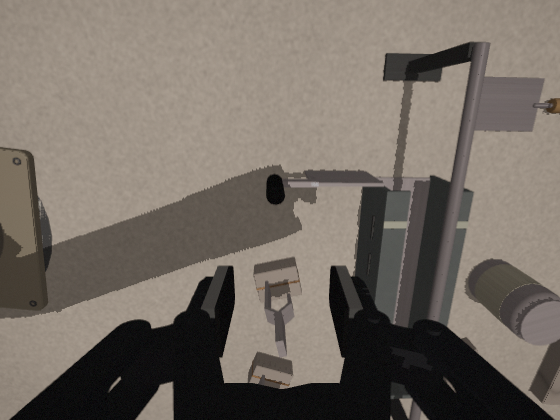

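The gate is open, with the knob at (276,189) and the plate's right end at about (385,182). Stone A is at (277,290). I go to look at A from close by.

Emit:
jog_arm(translation=[[20,-35,-20],[20,-60,-20],[20,-60,-20],[20,-60,-20]], turn=[0,0,0,0])

```text
clock: 10.85
position: [0.4404, 0.0656, 0.2657]
ee_rot: [0.66, 0.751, 0.014, 0.008]
ft_force: [-0.2, 0.3, 0.5]
grip_width: 0.538
```

```bash
cat >> h.py <<'E'
def Rz(a): return np.array([[np.cos(a),-np.sin(a),0],[np.sin(a),np.cos(a),0],[0,0,1]])
def stonepts():
    b=[(sx*.03,sy*.023,z) for z in(0,.032) for sx in(-1,1) for sy in(-1,1)]
    t=[(sx*.004,sy*.01,z) for z in(.110,.158) for sx in(-1,1) for sy in(-1,1)]
    l=[(x,sy*.01,z) for sy in(-1,1) for x,z in((-.016,.032),(-.012,.032),(-.016,.09),(.016,.074),(.012,.074),(.016,.095),(-.016,.095))]
    return np.array(b),np.array(t),np.array(l)
def sil(c,t,shape=(420,560)):
    # polygonal silhouette of stone at t=(x,y,yaw)
    m=np.zeros(shape,np.uint8); R=Rz(t[2]); o=np.array([t[0],t[1],t[3] if len(t)>3 else 0])
    def hull(p):
        q=np.array([proj(c,R@x+o) for x in p]); cv2.fillConvexPoly(m,np.round(cv2.convexHull(q.astype(np.float32))*16).astype(np.int32),1,shift=4)
    b,tb,_=stonepts(); hull(b); hull(tb)
    for a,e in(((-.014,.032),(-.014,.092)),((-.014,.092),(0,.108)),((0,.108),(.014,.092)),((.014,.092),(.014,.074))):
        d=np.array(e)-np.array(a); n=np.array([-d[1],d[0]])/np.hypot(*d)*.002
        hull([(p[0]+s*n[0],sy*.01,p[1]+s*n[1]) for p in(a,e) for s in(-1,1) for sy in(-1,1)])
    return m
def fit(views,t0):
    # views: (cam, mask); maximise IoU
    from scipy.optimize import minimize
    def f(t): 
        s=0
        for c,m,v in views:
            k=sil(c,t).astype(bool)&v; s+=1-(k&m).sum()/max(1,(k|m).sum())
        return s
    best=min((minimize(f,[t0[0],t0[1],y],method="Nelder-Mead",options=dict(initial_simplex=np.array([t0[0],t0[1],y])+np.array([[0,0,0],[.006,0,0],[0,.006,0],[0,0,.12]]),xatol=1e-4,fatol=1e-4)) for y in(t0[2]-.3,t0[2],t0[2]+.3)),key=lambda r:r.fun)
    return best.x,best.fun/len(views)
def find(lab,guess,cams=("wrist","top","scene"),yaw=.13,tol=.06):
    views=[]
    for n in cams:
        c=manip.camera(n); a=proj(c,[*guess,.03])
        for r in manip.outline_of(c,lab)[:6]:
            ys,xs=np.nonzero(r["mask"]); 
            if len(xs)<80: continue
            q=onz(c,(np.mean(xs),np.mean(ys)),.06)[:2]; d=np.hypot(*(q-guess))
            # robot hides parts of the view: fingers/body very dark
            v=np.ones(r["mask"].shape,bool)
            if n=="wrist": v=~((c["frame"].max(2)<30)&~r["mask"]) 
            if d<tol and r["confidence"]>.3: views.append((c,r["mask"],v)); print(n,"conf",round(r["confidence"],2),"px",len(xs),"d",round(d,3)); break
    for vs in [[v] for v in views]+([views] if len(views)>1 else []):
        x,e=fit(vs,(*guess,yaw)); print(np.round(x[:2]*1e3,1),"yaw",round(np.degrees(x[2]),1),"1-IoU",round(e,2))
    R=Rz(x[2]); return x,views
E
python3 - <<'E'
from h import *
tool(); x,v=find("stoneA",np.array([.443,-.027]))
c=v[0][0]; save(c,"w3"); im=cv2.imread("pics/w3.png"); k,_=cv2.findContours(sil(c,x),0,1); cv2.drawContours(im,k,-1,(0,0,255),1)
k,_=cv2.findContours(v[0][1].astype(np.uint8),0,1); cv2.drawContours(im,k,-1,(0,255,0),1); cv2.imwrite("pics/w3.png",im)
E
```

```text
tcp [440.4  65.6 265.7] tool-y yaw 7.3 F [-0.2  0.3  0.5] w 46.0 t 10.8
wrist conf 0.64 px 3015 d 0.004
top conf 0.88 px 416 d 0.002
scene conf 0.91 px 844 d 0.01
[444.9 -25.3] yaw 18.4 1-IoU 0.04
[448.6 -26.9] yaw 24.9 1-IoU 0.29
[444.7 -24.6] yaw 14.5 1-IoU 0.07
[445.1 -24.9] yaw 18.5 1-IoU 0.14
```

View pics/w3.png

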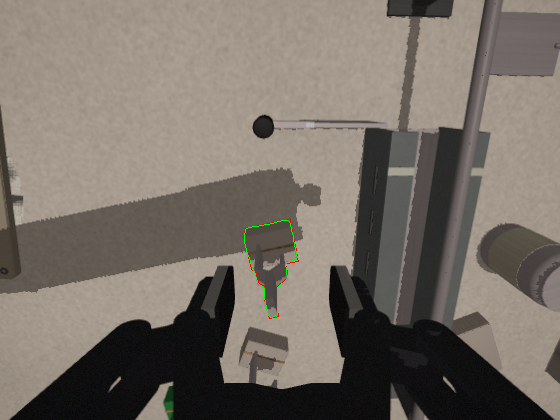

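Emit:
jog_arm(translation=[[4,-35,0],[4,-70,0],[4,-91,0],[4,-91,-30],[4,-91,-70],[4,-91,-105],[4,-91,-130],[4,-91,-143],[4,-91,-143],[4,-91,-143]], turn=[5,11,11,11,11,11,11,11,11,11], grip=46)

```text
clock: 11.98
position: [0.4445, -0.023, 0.1241]
ee_rot: [0.583, 0.812, 0.015, 0.007]
ft_force: [-0.0, 0.4, 0.9]
grip_width: 0.54
```

Emit:
jog_arm(translation=[[0,0,0],[0,0,0],[0,0,0],[0,0,0],[0,0,0],[0,0,0]], turn=[0,0,0,0,0,0], grip=0, grip_force=50)

```text
clock: 12.48
position: [0.4447, -0.0231, 0.1254]
ee_rot: [0.583, 0.812, 0.016, 0.007]
ft_force: [-5.3, -1.4, 12.6]
grip_width: 0.088
```

Emit:
jog_arm(translation=[[0,0,15],[0,0,45],[0,0,80],[0,0,115],[3,10,145],[8,30,155],[14,55,155],[22,83,155],[30,112,155],[38,142,155],[46,170,155],[53,195,155]], turn=[0,0,0,0,-1,-3,-5,-7,-9,-11,-11,-11])

```text
clock: 13.48
position: [0.4977, 0.1741, 0.2805]
ee_rot: [0.658, 0.753, 0.015, 0.008]
ft_force: [1.3, -0.6, -1.9]
grip_width: 0.085
```

Emit:
jog_arm(translation=[[3,12,0],[7,26,0],[8,33,0],[8,33,-20],[8,33,-45],[8,33,-65],[8,33,-70],[8,33,-70],[8,33,-70]], turn=[0,0,0,0,0,0,0,0,0])

```text
clock: 14.23
position: [0.5061, 0.2067, 0.2116]
ee_rot: [0.659, 0.752, 0.015, 0.009]
ft_force: [0.3, 0.4, -1.0]
grip_width: 0.088
```

Run:
```python
from h import *
tool()
for n in("top","scene","wrist"):
    c=manip.camera(n); save(c,n+"4")
    for l in("rail_load","mark","tabA","stoneA"):
      for r in manip.pinpoint(c,l)[:1]: print(n,l,np.round(r["at"]),round(r["confidence"],2),np.round(onz(c,r["at"],dict(r=.138,m=.138,t=.228,s=.085)[l[0]]),4)[:2])
a=cv2.imread("pics/wrist4.png");b=cv2.imread("pics/scene4.png")[60:260,290:490]; b=cv2.resize(b,(420,420))
cv2.imwrite("pics/v4.png",cv2.resize(np.hstack([a[:,100:500],b]),(800,410)))
```

```text
tcp [506.1 206.7 211.6] tool-y yaw 7.6 F [ 0.3  0.4 -1. ] w 7.5 t 14.2
top rail_load [168. 205.] 0.74 [0.5878 0.2099]
top mark [216. 199.] 0.94 [0.5862 0.1071]
top tabA [161. 240.] 0.65 [0.4981 0.209 ]
top stoneA [180. 242.] 0.62 [0.5161 0.2042]
scene rail_load [385. 186.] 0.9 [0.5831 0.2052]
scene mark [345. 201.] 0.97 [0.5965 0.1064]
scene tabA [379. 133.] 0.82 [0.5061 0.2066]
scene stoneA [369. 172.] 0.62 [0.4967 0.2065]
wrist rail_load [384. 234.] 0.84 [0.5805 0.2093]
wrist tabA [280. 301.] 0.8 [0.5041 0.2044]
wrist stoneA [280. 205.] 0.93 [0.5082 0.2065]
```

View pics/v4.png

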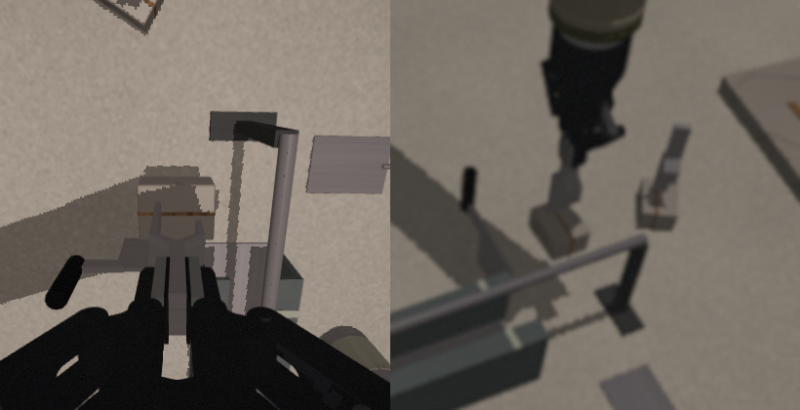

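The left half shows the stone held level and clear of the rail, and the scene crop confirms it. I now measure the rail line.

```bash
cat >> h.py <<'E'
def railfit(c,guess=(.6039,.0244,.1354),ys=np.arange(.09,.235,.004)):
    # refine rail centre line (z .138): edges of the bar across the projected guess
    g=cv2.GaussianBlur(cv2.cvtColor(c["frame"],cv2.COLOR_RGB2GRAY),(3,3),0).astype(float); out=[]
    R=Rz(guess[2])
    for y in ys:
        pts=[proj(c,R@np.array([x,y,0])+[guess[0],guess[1],.138]) for x in(-.01,.01)]
        n=81; s=np.linspace(-2,2,n); L=np.array([pts[0]*(1-(t+1)/2)+pts[1]*(t+1)/2 for t in s])
        if L.min()<2 or L[:,0].max()>557 or L[:,1].max()>417: continue
        p=cv2.remap(g.astype(np.float32),L[:,0].astype(np.float32)[None],L[:,1].astype(np.float32)[None],1)[0]
        d=np.gradient(p); 
        # best pair ~12mm apart: falling then rising edge
        k=24; w=d[k:]-d[:-k]; w[abs((s[:-k]+s[k:])/2*.01)>.012]=-9; i=np.argmax(w)
        if -d[i]>2 and d[i+k]>2:
            # local refine each edge
            a=i+np.argmin(d[max(0,i-3):i+4])-3; b=i+k+np.argmax(d[i+k-3:i+k+4])-3
            out.append((y,(s[a]+s[b])/2*.01,(s[b]-s[a])*.01))
    out=np.array(out)
    if len(out)<4: print("rail: few",len(out)); return None
    m=abs(out[:,1]-np.median(out[:,1]))<.004; o=out[m]; f=np.polyfit(o[:,0],o[:,1],1)
    print("rail off mm at box y 190/60/-60:",np.round(np.polyval(f,[.19,.06,-.06])*1e3,1),"n",len(o),"w",np.round(o[:,2].mean()*1e3,1),"sd",round((o[:,1]-np.polyval(f,o[:,0])).std()*1e3,2)); return f
E
python3 - <<'E'
from h import *
for n in("wrist","scene","top"):
    c=manip.camera(n); print(n); railfit(c)
c=manip.camera("wrist"); 
x,v=None,[]
for r in manip.outline_of(c,"stoneA")[:1]:
    m=r["mask"]; vis=~((c["frame"].max(2)<30)&~m)
    from scipy.optimize import minimize
    for z in(.083,.0866,.09):
        f=lambda t:1-((k:=sil(c,[t[0],t[1],t[2],z]).astype(bool)&vis)&m).sum()/(k|m).sum()
        q=minimize(f,[.508,.206,.133],method="Nelder-Mead",options=dict(initial_simplex=np.array([.508,.206,.133])+np.array([[0,0,0],[.006,0,0],[0,.006,0],[0,0,.1]])))
        print(z,np.round(q.x,4),q.fun)
E
```

```text
wrist
rail off mm at box y 190/60/-60: [ 2.6  0.3 -1.8] n 16 w 13.0 sd 0.14
scene
rail off mm at box y 190/60/-60: [3.8 4.9 5.9] n 9 w 12.9 sd 0.44
top
rail off mm at box y 190/60/-60: [ 3.8  0.6 -2.4] n 21 w 13.1 sd 0.41
0.083 [0.5055 0.2037 0.1666] 0.10058508651811282
0.0866 [0.5052 0.2057 0.1255] 0.1070069947232789
0.09 [0.505  0.2073 0.1253] 0.11991869918699183
```

Emit:
jog_arm(translation=[[10,1,0],[22,3,0],[34,4,0],[44,5,0],[54,6,0],[62,7,0],[69,8,0],[75,9,0],[75,9,0],[75,9,0],[75,9,0]], turn=[0,0,-1,-1,-1,-1,-1,-1,-1,-1,-1])

```text
clock: 16.15
position: [0.5804, 0.2161, 0.2104]
ee_rot: [0.665, 0.747, 0.015, 0.008]
ft_force: [-0.6, 0.3, -2.3]
grip_width: 0.085
```

Run:
```python
from h import *
tool()
c=manip.camera("wrist"); save(c,"w5"); s=manip.camera("scene"); save(s,"s5")
a=cv2.imread("pics/w5.png")[:,150:450];b=cv2.resize(cv2.imread("pics/s5.png")[100:260,310:470],(420,420),interpolation=cv2.INTER_CUBIC)
cv2.imwrite("pics/v5.png",np.hstack([a,b]))
```

```text
tcp [580.4 216.1 210.4] tool-y yaw 6.6 F [-0.6  0.3 -2.3] w 7.3 t 16.1
```

View pics/v5.png

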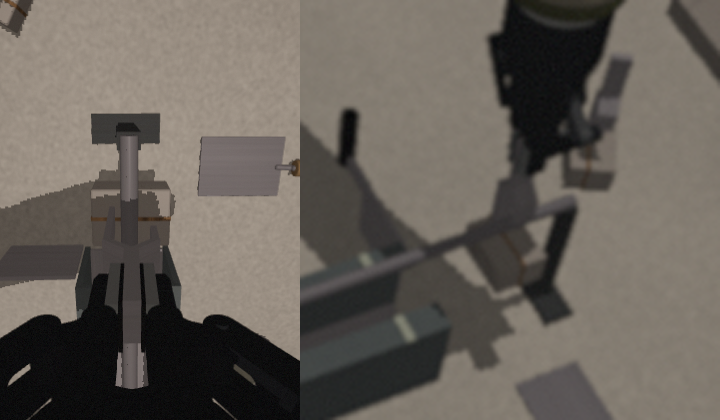

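Emit:
jog_arm(translation=[[0,0,-10],[0,0,-22],[0,0,-32],[0,0,-39],[0,0,-42],[0,0,-42],[0,0,-42]], turn=[0,0,0,0,0,0,0])

```text
clock: 16.83
position: [0.5805, 0.2161, 0.1685]
ee_rot: [0.665, 0.747, 0.015, 0.009]
ft_force: [0.5, -0.5, -0.6]
grip_width: 0.081
```

Emit:
jog_arm(translation=[[1,-8,0],[3,-24,0],[5,-44,0],[8,-66,0],[10,-88,0],[13,-110,0],[15,-132,0],[18,-152,0],[20,-170,0],[21,-182,0],[22,-190,0],[22,-190,0]], turn=[0,0,0,0,0,0,0,0,0,0,0,0])

```text
clock: 17.83
position: [0.6027, 0.024, 0.169]
ee_rot: [0.666, 0.746, 0.015, 0.009]
ft_force: [0.1, -0.3, -1.1]
grip_width: 0.085
```

Run:
```python
from h import *
o=tool()
c=manip.camera("wrist"); save(c,"w6"); print("wrist");railfit(c,(.6037,.0213,.117),np.arange(-.05,.2,.004)); t=manip.camera("top"); print("top"); railfit(t,(.6037,.0213,.117),np.arange(-.17,.24,.004))
save(t,"t6");a=cv2.imread("pics/w6.png")[:,150:450];b=cv2.resize(cv2.imread("pics/t6.png")[120:260,150:290],(420,420),interpolation=cv2.INTER_CUBIC)
cv2.imwrite("pics/v6.png",np.hstack([a,b]))
```

```text
tcp [602.7  24.  169. ] tool-y yaw 6.5 F [ 0.1 -0.3 -1.1] w 7.3 t 17.8
wrist
rail off mm at box y 190/60/-60: [-1.1 -0.6 -0.2] n 22 w 13.0 sd 0.21
top
rail off mm at box y 190/60/-60: [0.7 1.  1.4] n 23 w 13.4 sd 0.37
```

View pics/v6.png

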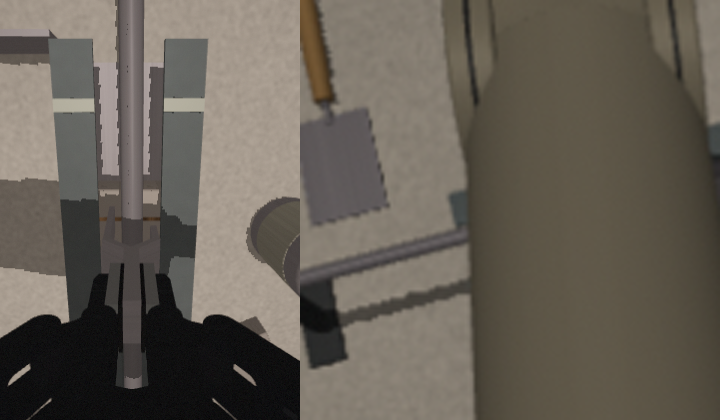

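Emit:
jog_arm(translation=[[1,-8,0],[2,-20,0],[4,-36,0],[6,-54,0],[8,-72,0],[10,-90,0],[12,-104,0],[13,-114,0],[14,-120,0],[14,-120,0],[14,-120,0]], turn=[0,0,0,0,0,0,0,0,0,0,0])

```text
clock: 18.85
position: [0.6165, -0.0926, 0.1685]
ee_rot: [0.664, 0.747, 0.015, 0.008]
ft_force: [0.4, 0.0, -2.8]
grip_width: 0.08
```

Run:
```python
from h import *
o=tool(); c=manip.camera("wrist")
railfit(c,(.6037,.0213,.117),np.arange(-.1,.2,.004))
R=Rz(.117)
for s in(-.03,.03):
    ys=np.arange(.04,.135,.001); v=[]
    for y in ys:
        p=proj(c,R@np.array([s,y,0])+[.6037,.0213,.092]); i,j=int(round(p[1])),int(round(p[0])); v.append(int(c["frame"][i,j].mean()) if 0<=i<420 else -1)
    v=np.array(v); print(s,"bright y:",ys[v>130].round(3))
```

```text
tcp [616.5 -92.6 168.5] tool-y yaw 6.7 F [ 0.4  0.  -2.8] w 6.9 t 18.9
rail off mm at box y 190/60/-60: [-1.5 -1.  -0.4] n 16 w 13.1 sd 0.19
-0.03 bright y: []
0.03 bright y: []
```

Emit:
jog_arm(translation=[[0,-4,0],[0,-4,-1],[0,-4,-2],[0,-4,-2],[0,-4,-2]], turn=[0,0,0,0,0])

```text
clock: 19.32
position: [0.6165, -0.0957, 0.1664]
ee_rot: [0.664, 0.748, 0.015, 0.008]
ft_force: [0.1, -0.7, -1.5]
grip_width: 0.082
```

Emit:
jog_arm(translation=[[0,0,0],[0,0,0],[0,0,0],[0,0,0],[0,0,30],[0,0,65],[0,0,100],[-30,0,120],[-60,0,120],[-60,0,120]], turn=[0,0,0,0,0,0,0,0,0,0], grip=34)

```text
clock: 20.15
position: [0.5533, -0.0974, 0.2882]
ee_rot: [0.665, 0.747, 0.016, 0.008]
ft_force: [0.1, -1.1, 0.6]
grip_width: 0.397
```

Run:
```python
from h import *
tool()
cs=[(n,manip.camera(n)) for n in("scene","top","wrist")]
for n,c in cs:
    for l,z in(("tabA",.182),("stoneA",.04),("tabB",.142),("tabC",.142),("tabD",.142)):
      for r in manip.pinpoint(c,l)[:2]: 
        if r["confidence"]>.4: print(n,l,np.round(r["at"]),round(r["confidence"],2),np.round(onz(c,r["at"],z),4)[:2])
    save(c,n+"7")
b=cv2.resize(cv2.imread("pics/scene7.png")[130:290,190:390],(750,600),interpolation=cv2.INTER_CUBIC); cv2.imwrite("pics/v7.png",b)
```

```text
tcp [553.3 -97.4 288.2] tool-y yaw 6.6 F [ 0.1 -1.1  0.6] w 33.9 t 20.1
scene tabA [254. 220.] 0.55 [ 0.6162 -0.0984]
scene stoneA [256. 251.] 0.88 [ 0.6077 -0.1007]
scene tabB [154. 194.] 0.95 [ 0.4624 -0.2914]
scene tabB [108. 198.] 0.83 [ 0.4444 -0.3903]
scene tabC [430. 125.] 0.91 [0.4418 0.3829]
scene tabD [195. 183.] 0.97 [ 0.4575 -0.1985]
top stoneA [308. 182.] 0.48 [ 0.6208 -0.0991]
top tabB [463. 232.] 0.71 [ 0.4384 -0.3929]
top tabB [415. 233.] 0.55 [ 0.4512 -0.2901]
top tabC [ 91. 285.] 0.87 [0.4432 0.3832]
wrist tabA [351. 220.] 0.7 [ 0.6157 -0.0964]
wrist stoneA [325. 181.] 0.72 [ 0.6172 -0.0956]
wrist tabB [ 64. 363.] 0.87 [ 0.352  -0.2995]
wrist tabD [163. 282.] 0.79 [ 0.4549 -0.192 ]
```

View pics/v7.png

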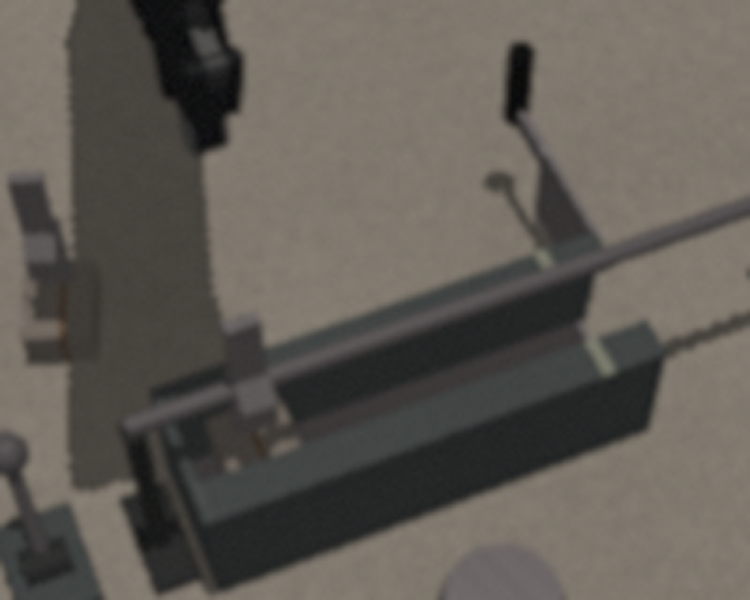

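Stone A hangs free on the rail in the inner part of the box. Stone D is next.

Emit:
jog_arm(translation=[[-40,0,-10],[-80,0,-22],[-102,0,-22],[-102,0,-22],[-102,0,-22]], turn=[0,0,0,0,0], grip=46)

```text
clock: 21.47
position: [0.4542, -0.0957, 0.265]
ee_rot: [0.664, 0.748, 0.016, 0.008]
ft_force: [0.9, 0.4, 0.2]
grip_width: 0.536
```

Run:
```python
from h import *
tool(); x,v=find("stoneD",np.array([.453,-.195]),cams=("wrist","scene"))
```

```text
tcp [454.2 -95.7 265. ] tool-y yaw 6.8 F [0.9 0.4 0.2] w 45.8 t 21.5
wrist conf 0.63 px 2857 d 0.004
scene conf 0.83 px 805 d 0.011
[ 453.9 -192.8] yaw -9.7 1-IoU 0.09
[ 455.4 -192.3] yaw -11.1 1-IoU 0.08
[ 454.1 -192.2] yaw -9.6 1-IoU 0.09
```

Emit:
jog_arm(translation=[[0,-35,0],[0,-70,0],[0,-97,0],[0,-97,-30],[0,-97,-70],[0,-97,-105],[0,-97,-130],[0,-97,-142],[0,-97,-142],[0,-97,-142]], turn=[-5,-11,-16.5,-16.5,-16.5,-16.5,-16.5,-16.5,-16.5,-16.5])

```text
clock: 22.5
position: [0.4556, -0.193, 0.1224]
ee_rot: [0.764, 0.645, 0.013, 0.01]
ft_force: [0.2, -0.7, 0.6]
grip_width: 0.542
```

Emit:
jog_arm(translation=[[0,0,0],[0,0,0],[0,0,0],[0,0,0],[0,0,0],[0,0,0]], turn=[0,0,0,0,0,0], grip=0, grip_force=50)

```text
clock: 23.0
position: [0.4555, -0.1932, 0.1236]
ee_rot: [0.764, 0.645, 0.013, 0.01]
ft_force: [-5.1, 0.2, 10.5]
grip_width: 0.085
```

Emit:
jog_arm(translation=[[0,0,15],[0,0,45],[0,0,80],[0,0,115],[0,8,145],[2,28,157],[5,56,157],[9,86,157],[13,118,157],[17,150,157],[21,182,157],[25,214,157]], turn=[0,0,0,0,2,4,6,9,12,14,16,16.4])

```text
clock: 24.0
position: [0.4803, 0.0223, 0.281]
ee_rot: [0.664, 0.748, 0.015, 0.008]
ft_force: [0.2, -1.4, -2.9]
grip_width: 0.087
```

Emit:
jog_arm(translation=[[4,30,0],[8,62,0],[12,94,0],[16,126,0],[20,152,0],[23,172,0],[25,186,0],[25,190,0],[25,190,-20],[25,190,-45],[25,190,-65],[25,190,-72]], turn=[0,0,0,0,0,0,0,0,0,0,0,0])

```text
clock: 25.0
position: [0.5042, 0.2102, 0.2063]
ee_rot: [0.665, 0.747, 0.013, 0.008]
ft_force: [0.0, -0.9, -3.8]
grip_width: 0.086
```

```bash
cat >> h.py <<'E'
B=(.6037,.0213,.117)
def prehook(lab="stoneA",z=.0866):
    o=tool(); c=manip.camera("wrist"); f=railfit(c,B); p=o["position"]
    from scipy.optimize import minimize
    for r in manip.outline_of(c,lab)[:1]:
        m=r["mask"]; vis=~((c["frame"].max(2)<30)&~m); t0=np.array([p[0],p[1],.12])
        f=lambda t:1-((k:=sil(c,[t[0],t[1],t[2],z]).astype(bool)&vis)&m).sum()/(k|m).sum()
        q=minimize(f,t0,method="Nelder-Mead",options=dict(initial_simplex=t0+np.array([[0,0,0],[.006,0,0],[0,.006,0],[0,0,.1]])))
        print("stone",np.round(q.x[:2]*1e3,1),"yaw",round(np.degrees(q.x[2]),1),"e",round(q.fun,3))
    for n,s in(("tcp",p),("stone",q.x)):
        print(n,"in box mm",np.round(Rz(-B[2])@(np.array([s[0],s[1],0])-[B[0],B[1],0])*1e3,1)[:2])
E
python3 -c "
from h import *
prehook('stoneD')"
```

```text
tcp [504.2 210.2 206.3] tool-y yaw 6.7 F [ 0.  -0.9 -3.8] w 7.4 t 25.0
rail off mm at box y 190/60/-60: [-0.5 -0.5 -0.5] n 15 w 13.0 sd 0.0
stone [503.3 211. ] yaw 5.6 e 0.114
tcp in box mm [-76.8 199.2]
stone in box mm [-77.6 200.1]
```

Emit:
jog_arm(translation=[[10,1,3],[22,3,3],[34,4,3],[45,5,3],[55,6,3],[63,7,3],[70,8,3],[76,9,3],[76,9,3],[76,9,3],[76,9,3]], turn=[0,0,0,0,0,0,0,0,0,0,0])

```text
clock: 26.02
position: [0.5805, 0.22, 0.2113]
ee_rot: [0.664, 0.747, 0.013, 0.008]
ft_force: [0.3, -0.9, -2.3]
grip_width: 0.087
```

```bash
python3 -c "
from h import *
o=tool(); s=o['position']; print(np.round(Rz(-B[2])@(np.array([s[0],s[1],0])-[B[0],B[1],0])*1e3,1)[:2])
c=manip.camera('wrist'); save(c,'w8'); cv2.imwrite('pics/v8.png',cv2.imread('pics/w8.png')[100:420,180:400])"
```

```text
tcp [580.5 220.  211.3] tool-y yaw 6.7 F [ 0.3 -0.9 -2.3] w 7.5 t 26.0
[  0.2 200. ]
```

View pics/v8.png

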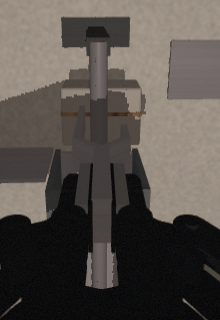

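The rail sits centred in the throat, between leg and tip. Lower and slide.

Emit:
jog_arm(translation=[[0,0,-10],[0,0,-22],[0,0,-33],[0,0,-41],[0,0,-44],[0,0,-44],[0,0,-44]], turn=[0,0,0,0,0,0,0])

```text
clock: 26.65
position: [0.5805, 0.22, 0.1673]
ee_rot: [0.664, 0.747, 0.013, 0.008]
ft_force: [0.1, -0.6, -2.5]
grip_width: 0.086
```

Emit:
jog_arm(translation=[[1,-8,0],[3,-24,0],[5,-44,0],[8,-66,0],[10,-88,0],[13,-110,0],[15,-132,0],[18,-152,0],[20,-170,0],[21,-182,0],[22,-190,0],[22,-190,0]], turn=[0,0,0,0,0,0,0,0,0,0,0,0])

```text
clock: 27.65
position: [0.6028, 0.0278, 0.1677]
ee_rot: [0.665, 0.746, 0.013, 0.008]
ft_force: [-0.3, -0.6, -2.4]
grip_width: 0.084
```

```bash
python3 -c "
from h import *
o=tool(); s=o['position']; print(np.round(Rz(-B[2])@(np.array([s[0],s[1],0])-[B[0],B[1],0])*1e3,1)[:2])"
```

```text
tcp [602.8  27.8 167.7] tool-y yaw 6.6 F [-0.3 -0.6 -2.4] w 7.2 t 27.6
[-0.1  6.5]
```

Emit:
jog_arm(translation=[[1,-8,0],[2,-20,0],[4,-36,0],[6,-50,0],[7,-60,0],[8,-67,0],[8,-69,0],[8,-69,0],[8,-69,0],[8,-69,-2],[8,-69,-2],[8,-69,-2]], turn=[0,0,0,0,0,0,0,0,0,0,0,0])

```text
clock: 28.65
position: [0.6107, -0.0405, 0.1655]
ee_rot: [0.665, 0.747, 0.013, 0.008]
ft_force: [0.0, 0.5, -2.9]
grip_width: 0.084
```

Emit:
jog_arm(translation=[[0,0,0],[0,0,0],[0,0,0],[0,0,0],[0,0,30],[0,0,65],[0,0,100],[-30,-30,110],[-60,-60,110],[-90,-90,110],[-120,-110,110],[-150,-120,100]], turn=[0,0,0,0,0,0,0,0,0,0,0,0], grip=34)

```text
clock: 29.65
position: [0.4593, -0.1642, 0.267]
ee_rot: [0.666, 0.745, 0.014, 0.01]
ft_force: [1.2, -0.9, 0.5]
grip_width: 0.398
```

```bash
cat >> h.py <<'E'
def inbox(s): return np.round(Rz(-B[2])@(np.array([s[0],s[1],0])-[B[0],B[1],0])*1e3,1)[:2]
def hung(labs=("tabA",),cams=("scene","top")):
    for n in cams:
        c=manip.camera(n)
        for l in labs:
            for r in manip.pinpoint(c,l)[:4]:
                b=inbox(onz(c,r["at"],.182))
                if r["confidence"]>.3 and abs(b[0])<20: print(n,l,round(r["confidence"],2),"box",b)
E
python3 - <<'E'
from h import *
tool(); hung(("tabA","tabD"))
x,v=find("stoneB",np.array([.455,-.293]),cams=("wrist","scene"),tol=.04)
E
```

```text
tcp [ 459.3 -164.2  267. ] tool-y yaw 6.4 F [ 1.2 -0.9  0.5] w 34.0 t 29.6
scene tabA 0.68 box [  -5.8 -119.2]
scene tabD 0.66 box [ -2.  -65.9]
top tabA 0.84 box [  -3.2 -120.5]
top tabD 0.95 box [  1.1 -60.6]
wrist conf 0.69 px 2387 d 0.004
scene conf 0.67 px 766 d 0.007
[ 453.5 -297.9] yaw 6.7 1-IoU 0.1
[ 454.1 -296.7] yaw 10.8 1-IoU 0.09
[ 453.5 -298.2] yaw 7.7 1-IoU 0.11
```

Emit:
jog_arm(translation=[[-6,-35,0],[-6,-70,0],[-6,-105,0],[-6,-133,0],[-6,-133,-30],[-6,-133,-70],[-6,-133,-105],[-6,-133,-130],[-6,-133,-143],[-6,-133,-143],[-6,-133,-143]], turn=[0,0,0,0,0,0,0,0,0,0,0], grip=46)

```text
clock: 31.07
position: [0.4555, -0.293, 0.1223]
ee_rot: [0.664, 0.747, 0.013, 0.008]
ft_force: [0.0, -0.4, 0.5]
grip_width: 0.538
```

Emit:
jog_arm(translation=[[0,0,0],[0,0,0],[0,0,0],[0,0,0],[0,0,0],[0,0,0]], turn=[0,0,0,0,0,0], grip=0)

```text
clock: 31.57
position: [0.4552, -0.2934, 0.1235]
ee_rot: [0.665, 0.747, 0.013, 0.008]
ft_force: [-4.2, 0.8, 9.5]
grip_width: 0.085
```

Emit:
jog_arm(translation=[[0,0,15],[0,0,45],[0,0,80],[0,0,115],[0,8,145],[2,28,157],[5,56,157],[8,88,157],[12,121,157],[15,155,157],[19,189,157],[22,223,157]], turn=[0,0,0,0,0,0,0,0,0,0,0,0])

```text
clock: 32.57
position: [0.477, -0.0688, 0.2808]
ee_rot: [0.665, 0.747, 0.013, 0.008]
ft_force: [0.9, 0.1, -3.0]
grip_width: 0.084
```

Emit:
jog_arm(translation=[[3,33,0],[6,67,0],[10,101,0],[13,135,0],[16,168,0],[20,200,0],[23,228,0],[25,252,0],[27,270,0],[27,279,0],[27,280,0],[27,280,0]], turn=[0,0,0,0,0,0,0,0,0,0,0,0])

```text
clock: 33.57
position: [0.5039, 0.2105, 0.2808]
ee_rot: [0.665, 0.747, 0.013, 0.008]
ft_force: [-0.3, -0.6, -2.0]
grip_width: 0.087
```

Emit:
jog_arm(translation=[[0,0,-20],[0,0,-45],[0,0,-63],[0,0,-70],[0,0,-70],[0,0,-70]], turn=[0,0,0,0,0,0])

```text
clock: 34.07
position: [0.5043, 0.2097, 0.2117]
ee_rot: [0.665, 0.747, 0.013, 0.008]
ft_force: [0.1, 0.1, -1.8]
grip_width: 0.088
```

```bash
python3 -c "
from h import *
prehook('stoneB')"
```

```text
tcp [504.3 209.7 211.7] tool-y yaw 6.6 F [ 0.1  0.1 -1.8] w 7.5 t 34.1
rail off mm at box y 190/60/-60: [-0.4 -0.3 -0.1] n 15 w 13.0 sd 0.08
stone [504.5 204.9] yaw 8.2 e 0.115
tcp in box mm [-76.7 198.7]
stone in box mm [-77.1 193.9]
```

Emit:
jog_arm(translation=[[10,1,0],[22,3,0],[34,4,0],[45,5,0],[55,6,0],[63,7,0],[70,8,0],[76,9,0],[76,9,0],[76,9,0],[76,9,0]], turn=[0,0,0,0,0,0,0,0,0,0,0])

```text
clock: 35.08
position: [0.5804, 0.2194, 0.2125]
ee_rot: [0.665, 0.747, 0.014, 0.008]
ft_force: [1.0, -0.6, -3.1]
grip_width: 0.085
```

Emit:
jog_arm(translation=[[0,0,-10],[0,0,-22],[0,0,-33],[0,0,-41],[0,0,-44],[0,0,-44],[0,0,-44]], turn=[0,0,0,0,0,0,0])

```text
clock: 35.67
position: [0.5804, 0.2194, 0.1684]
ee_rot: [0.665, 0.747, 0.014, 0.008]
ft_force: [-0.1, -0.1, -2.6]
grip_width: 0.084
```

```bash
python3 -c "
from h import *
o=tool(); print(inbox(o['position']))
c=manip.camera('wrist'); save(c,'w9'); cv2.imwrite('pics/v9.png',cv2.imread('pics/w9.png')[60:420,180:400])"
```

```text
tcp [580.4 219.4 168.4] tool-y yaw 6.6 F [-0.1 -0.1 -2.6] w 7.2 t 35.7
[  0.  199.5]
```

View pics/v9.png

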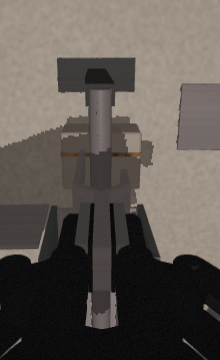

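Centred. Slide in.

Emit:
jog_arm(translation=[[1,-8,0],[3,-24,0],[5,-44,0],[8,-66,0],[10,-88,0],[13,-110,0],[15,-132,0],[18,-152,0],[20,-172,0],[22,-187,0],[23,-196,0],[23,-199,0]], turn=[0,0,0,0,0,0,0,0,0,0,0,0])

```text
clock: 36.72
position: [0.604, 0.018, 0.1694]
ee_rot: [0.666, 0.746, 0.014, 0.009]
ft_force: [0.2, 0.6, -3.9]
grip_width: 0.085
```

Emit:
jog_arm(translation=[[0,0,0],[0,0,-1],[0,0,-2],[0,0,-2],[0,0,-2]], turn=[0,0,0,0,0])

```text
clock: 37.13
position: [0.6039, 0.019, 0.1672]
ee_rot: [0.665, 0.746, 0.014, 0.009]
ft_force: [-0.1, 0.1, -3.1]
grip_width: 0.088
```

Emit:
jog_arm(translation=[[0,0,0],[0,0,0],[0,0,0],[0,0,0],[0,0,30],[0,0,65],[0,0,100],[-30,30,110],[-60,60,110],[-90,95,110],[-120,130,100],[-150,165,100]], turn=[0,0,0,0,0,0,0,0,0,0,0,0], grip=34)

```text
clock: 38.13
position: [0.4631, 0.1722, 0.2676]
ee_rot: [0.666, 0.746, 0.014, 0.009]
ft_force: [0.9, 1.2, -0.2]
grip_width: 0.4
```

Run:
```python
from h import *
tool(); hung(("tabA","tabB","tabD"))
x,v=find("stoneC",np.array([.445,.382]),cams=("top","scene"))
```

```text
tcp [463.1 172.2 267.6] tool-y yaw 6.5 F [ 0.9  1.2 -0.2] w 34.1 t 38.1
scene tabA 0.72 box [   0.9 -145.5]
scene tabB 0.87 box [ 2.9 -3.7]
scene tabD 0.75 box [ -2.6 -67.9]
top tabA 0.83 box [  -9.7 -142.8]
top tabB 0.95 box [-0.9  2.4]
top tabD 0.96 box [  6.  -65.5]
top tabD 0.31 box [ -5.7 181.5]
scene conf 0.83 px 749 d 0.007
[442.  384.5] yaw -25.0 1-IoU 0.09
```

Stone A now reads about y = −143, where I left it at −119. That may be the announced knock, so I'll check it. C first.

Emit:
jog_arm(translation=[[-3,40,0],[-6,80,0],[-9,120,0],[-12,160,0],[-15,200,0],[-18,240,0],[-21,280,0],[-21,302,0],[-21,302,0],[-21,302,0],[-21,302,0]], turn=[-4,-8,-12,-16,-20,-20,-20,-20,-20,-20,-20], grip=46)

```text
clock: 39.65
position: [0.4448, 0.4718, 0.2675]
ee_rot: [0.786, 0.618, 0.012, 0.012]
ft_force: [-0.0, -1.0, 0.5]
grip_width: 0.539
```

Run:
```python
from h import *
tool()
x,v=find("stoneC",np.array([.442,.384]),cams=("wrist","scene"),yaw=-.3)
s=manip.camera("scene"); save(s,"s10"); t=manip.camera("top"); save(t,"t10")
a=cv2.resize(cv2.imread("pics/s10.png")[150:290,200:380],(540,420),interpolation=cv2.INTER_CUBIC); b=cv2.resize(cv2.imread("pics/t10.png")[140:240,180:350],(260,153)); b=cv2.copyMakeBorder(b,0,267,0,0,0)
cv2.imwrite("pics/v10.png",np.hstack([a,b]))
```

```text
tcp [444.8 471.8 267.5] tool-y yaw -13.6 F [-0.  -1.   0.5] w 46.0 t 39.6
wrist conf 0.74 px 3056 d 0.002
[443.9 381. ] yaw -22.5 1-IoU 0.04
```

View pics/v10.png

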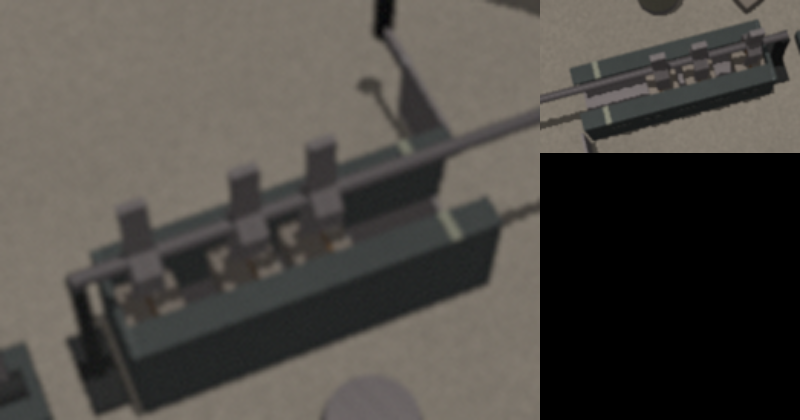

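A has slid inward next to the end wall and still hangs upright. D and B hang free, the mark is at (410,145)/(450,222), and the space before it is open. Grasp C.

Emit:
jog_arm(translation=[[-1,-35,0],[-1,-70,0],[-1,-92,0],[-1,-92,-30],[-1,-92,-70],[-1,-92,-105],[-1,-92,-130],[-1,-92,-144],[-1,-92,-144],[-1,-92,-144],[-1,-92,-144]], turn=[-5,-9,-9,-9,-9,-9,-9,-9,-9,-9,-9])

```text
clock: 40.87
position: [0.4442, 0.3805, 0.1258]
ee_rot: [0.832, 0.555, 0.013, 0.012]
ft_force: [0.0, 0.3, 0.7]
grip_width: 0.541
```

Emit:
jog_arm(translation=[[0,0,0],[0,0,0],[0,0,0],[0,0,0],[0,0,0],[0,0,0]], turn=[0,0,0,0,0,0], grip=0)

```text
clock: 41.37
position: [0.4436, 0.3818, 0.1273]
ee_rot: [0.832, 0.555, 0.013, 0.011]
ft_force: [-4.6, 0.7, 9.6]
grip_width: 0.087
```

Emit:
jog_arm(translation=[[0,0,15],[0,0,45],[0,0,75],[3,-8,100],[8,-24,110],[16,-46,110],[26,-72,110],[36,-100,110],[46,-128,110],[54,-150,110],[59,-166,110],[60,-172,110]], turn=[0,0,0,3,7,11,15,19,23,27,29.3,29.3])

```text
clock: 42.37
position: [0.5047, 0.2064, 0.2374]
ee_rot: [0.665, 0.747, 0.015, 0.008]
ft_force: [0.5, -0.7, -2.3]
grip_width: 0.083
```

Emit:
jog_arm(translation=[[0,0,0],[0,0,-10],[0,0,-20],[0,0,-24],[0,0,-24],[0,0,-24]], turn=[0,0,0,0,0,0])

```text
clock: 42.87
position: [0.5041, 0.2071, 0.2128]
ee_rot: [0.665, 0.747, 0.015, 0.007]
ft_force: [-0.4, 0.0, -1.3]
grip_width: 0.084
```

```bash
python3 -c "
from h import *
prehook('stoneC')"
```

```text
tcp [504.1 207.1 212.8] tool-y yaw 6.7 F [-0.4  0.  -1.3] w 7.2 t 42.9
rail off mm at box y 190/60/-60: [-0.5 -0.5 -0.4] n 15 w 13.0 sd 0.06
stone [503.3 207.2] yaw 3.2 e 0.089
tcp in box mm [-77.2 196.1]
stone in box mm [-78.  196.3]
```

Emit:
jog_arm(translation=[[10,1,0],[22,3,0],[34,4,0],[45,5,0],[55,6,0],[63,7,0],[70,8,0],[76,9,0],[76,9,0],[76,9,0],[76,9,0]], turn=[0,0,0,0,0,0,0,0,0,0,0])

```text
clock: 43.88
position: [0.5804, 0.2159, 0.2136]
ee_rot: [0.665, 0.747, 0.015, 0.008]
ft_force: [0.2, 0.7, -1.2]
grip_width: 0.083
```

Emit:
jog_arm(translation=[[0,0,-10],[0,0,-22],[0,0,-32],[0,0,-39],[0,0,-42],[0,0,-42],[0,0,-42]], turn=[0,0,0,0,0,0,0])

```text
clock: 44.47
position: [0.5804, 0.2159, 0.1716]
ee_rot: [0.665, 0.747, 0.015, 0.008]
ft_force: [-0.4, -0.2, -2.6]
grip_width: 0.083
```

```bash
python3 -c "
from h import *
o=tool(); print(inbox(o['position']))
hung(('tabA','tabB','tabD'))
c=manip.camera('wrist'); save(c,'w11'); cv2.imwrite('pics/v11.png',cv2.imread('pics/w11.png')[60:420,180:400])"
```

```text
tcp [580.4 215.9 171.6] tool-y yaw 6.6 F [-0.4 -0.2 -2.6] w 7.1 t 44.5
[ -0.4 196. ]
scene tabA 0.95 box [   1.9 -148.4]
scene tabB 0.92 box [-2.4 -6. ]
scene tabD 0.79 box [ -2.9 -59.1]
top tabA 0.71 box [ -12.2 -142.1]
top tabB 0.77 box [-3.6  1.4]
top tabD 0.71 box [  4.8 -66.5]
```

View pics/v11.png

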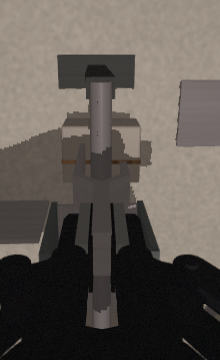

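Emit:
jog_arm(translation=[[1,-8,0],[2,-20,0],[4,-36,0],[6,-54,0],[9,-74,0],[11,-94,0],[13,-112,0],[15,-127,0],[16,-138,0],[17,-143,0],[17,-145,0],[17,-145,0]], turn=[0,0,0,0,0,0,0,0,0,0,0,0])

```text
clock: 45.92
position: [0.5974, 0.0708, 0.1718]
ee_rot: [0.665, 0.747, 0.015, 0.008]
ft_force: [0.4, 0.8, -3.1]
grip_width: 0.086
```

Emit:
jog_arm(translation=[[0,0,0],[0,0,-1],[0,0,-2],[0,0,-2],[0,0,-2]], turn=[0,0,0,0,0])

```text
clock: 46.33
position: [0.5973, 0.0713, 0.1696]
ee_rot: [0.665, 0.747, 0.015, 0.008]
ft_force: [0.9, -0.4, -1.5]
grip_width: 0.086
```

```bash
python3 -c "
from h import *
o=tool(); print(inbox(o['position']))
hung(('tabA','tabB','tabC','tabD','mark'),('scene','wrist'))"
```

```text
tcp [597.3  71.3 169.6] tool-y yaw 6.7 F [ 0.9 -0.4 -1.5] w 7.3 t 46.3
[-0.6 50.4]
scene tabA 0.57 box [   0.8 -145. ]
scene tabB 0.56 box [ 8.1 -2.9]
scene tabC 0.9 box [-2.2 51. ]
scene tabC 0.52 box [ 6.2 -6.9]
scene tabD 0.88 box [  3.3 -65.2]
scene mark 0.58 box [ -3.8 -60.6]
wrist tabB 0.97 box [-2.1 -5.8]
wrist tabC 0.95 box [-0.  47.3]
wrist mark 0.86 box [-1.2 96.1]
```

Emit:
jog_arm(translation=[[0,0,0],[0,0,0],[0,0,0],[0,0,0],[0,0,30],[0,0,65],[0,0,100],[5,-30,120],[12,-65,120],[20,-95,120],[20,-95,120],[20,-95,120]], turn=[0,0,0,0,0,0,0,0,0,0,0,0], grip=34)

```text
clock: 47.93
position: [0.6175, -0.0266, 0.2899]
ee_rot: [0.666, 0.745, 0.015, 0.008]
ft_force: [-0.2, -0.0, -0.4]
grip_width: 0.399
```

```bash
python3 -c "
from h import *
o=tool(); print(inbox(o['position']))
hung(('tabA','tabB','tabC','tabD'),('wrist','scene','top'))
c=manip.camera('wrist'); save(c,'w12'); cv2.imwrite('pics/v12.png',cv2.resize(cv2.imread('pics/w12.png')[:,130:430],(500,700))[:600])"
```

```text
tcp [617.5 -26.6 289.9] tool-y yaw 6.4 F [-0.2 -0.  -0.4] w 34.1 t 47.9
[  8.1 -49.2]
wrist tabA 0.79 box [  -6.7 -141.1]
wrist tabB 0.86 box [-4.4 -7. ]
wrist tabB 0.7 box [  2.7 -26.3]
wrist tabC 0.77 box [-1.4 49.4]
wrist tabD 0.85 box [ -0.9 -60.1]
scene tabA 0.69 box [  -6.  -140.5]
scene tabB 0.6 box [ 3.  -6.6]
scene tabC 0.89 box [ 1.6 45.6]
scene tabD 0.71 box [ -2.2 -58.7]
top tabC 0.8 box [ 0.  45.7]
```

View pics/v12.png

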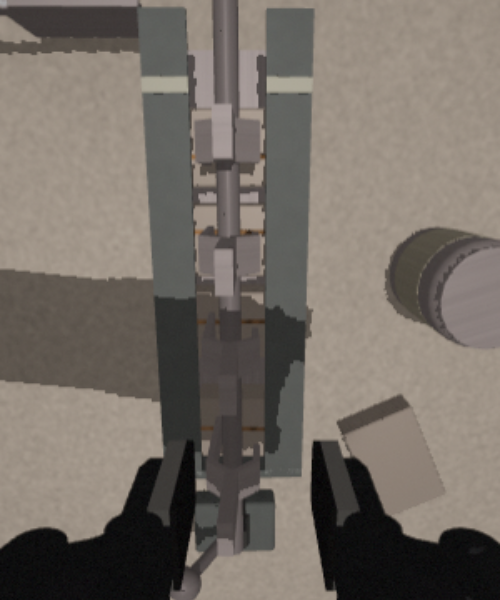

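A hangs upright but right against the end wall. D, B and C are well spaced and inside the mark. I give A a gentle nudge outward at its tab with closed fingers.

Emit:
jog_arm(translation=[[3,-40,0],[3,-80,0],[3,-123,0],[3,-123,0],[3,-123,0],[3,-123,-40],[3,-123,-80],[3,-123,-108],[3,-123,-117],[3,-123,-117],[3,-123,-117],[3,-123,-117]], turn=[0,0,0,0,0,0,0,0,0,0,0,0], grip=0)

```text
clock: 49.73
position: [0.6217, -0.1471, 0.1754]
ee_rot: [0.665, 0.747, 0.016, 0.009]
ft_force: [0.7, -0.1, 0.8]
grip_width: -0.0
```

Emit:
jog_arm(translation=[[0,3,0],[0,6,0],[-1,9,0],[-1,11,0],[-1,13,0],[-2,15,0],[-2,17,0],[-2,19,0],[-2,19,0],[-2,19,0]], turn=[0,0,0,0,0,0,0,0,0,0])

```text
clock: 50.57
position: [0.6198, -0.1283, 0.1756]
ee_rot: [0.665, 0.747, 0.016, 0.009]
ft_force: [0.0, -4.7, 4.6]
grip_width: -0.0
```

```bash
python3 -c "
from h import *
o=tool(); print(inbox(o['position']))
hung(('tabA','tabB','tabC','tabD'),('scene','top'))"
```

```text
tcp [ 619.8 -128.3  175.6] tool-y yaw 6.6 F [ 0.  -4.7  4.6] w -0.0 t 50.6
[  -1.5 -150.5]
scene tabA 0.83 box [  -1.7 -138.3]
scene tabB 0.79 box [ 6.  -5.9]
scene tabC 0.56 box [ 3.5 48.1]
scene tabD 0.94 box [ -3.6 -62. ]
top tabA 0.54 box [  -3.5 -129.6]
top tabA 0.43 box [ 0.7 48.9]
top tabB 0.78 box [ 2.6 -3.1]
top tabC 0.93 box [-3.1 50.2]
top tabC 0.39 box [ -4.4 183.3]
top tabD 0.62 box [  0.2 -59.3]
```

Emit:
jog_arm(translation=[[0,-6,0],[0,-12,0],[0,-12,30],[0,-12,70],[0,-12,115],[-40,0,115],[-80,15,115],[-115,35,115],[-150,60,115],[-175,90,115],[-197,125,115],[-197,160,115]], turn=[0,0,0,0,0,0,0,0,0,0,0,0])

```text
clock: 52.07
position: [0.4193, 0.0326, 0.2907]
ee_rot: [0.665, 0.747, 0.017, 0.009]
ft_force: [2.1, 0.6, 0.5]
grip_width: -0.0
```

Emit:
jog_arm(translation=[[0,40,0],[0,80,0],[0,100,0],[0,100,0],[0,100,0]], turn=[0,0,0,0,0], grip=50)

```text
clock: 52.48
position: [0.4187, 0.1336, 0.29]
ee_rot: [0.664, 0.748, 0.016, 0.008]
ft_force: [0.3, -0.3, 0.3]
grip_width: 0.583
```

```bash
python3 -c "
from h import *
o=tool(); print(inbox(o['position']))
hung(('tabA','tabB','tabC','tabD'),('scene','top'))
for n in('wrist','scene','top'):
    c=manip.camera(n)
    for r in manip.pinpoint(c,'gate_knob')[:1]: print(n,r['confidence'],np.round(onz(c,r['at'],.117),3))"
```

```text
tcp [418.7 133.6 290. ] tool-y yaw 6.8 F [ 0.3 -0.3  0.3] w 49.8 t 52.5
[-170.7  133.2]
scene tabA 0.98 box [   4.1 -136.1]
scene tabB 0.61 box [ 9.1 -3.1]
scene tabC 0.88 box [-0.8 44.4]
scene tabD 0.58 box [-10.1 -63.6]
top tabA 0.82 box [   2.  -131.6]
top tabA 0.47 box [ -13.5 -146.8]
top tabB 0.77 box [-1.3 -1.5]
top tabC 0.92 box [-2.5 56.3]
top tabD 0.56 box [  4.8 -58.5]
wrist 0.69 [0.42  0.126 0.117]
scene 0.71 [ 0.665 -0.005  0.117]
top 0.61 [0.418 0.124 0.117]
```

Emit:
jog_arm(translation=[[3,-6,-35],[3,-6,-75],[3,-6,-115],[3,-6,-150],[3,-6,-178],[3,-6,-186],[3,-6,-186],[3,-6,-186]], turn=[0,0,0,0,0,0,0,0])

```text
clock: 53.95
position: [0.4229, 0.127, 0.1058]
ee_rot: [0.665, 0.747, 0.017, 0.009]
ft_force: [0.2, -0.3, 0.3]
grip_width: 0.587
```

Emit:
jog_arm(translation=[[0,0,0],[0,0,0],[0,0,0],[0,0,0],[0,0,0],[0,0,0]], turn=[0,0,0,0,0,0], grip=10, grip_force=25)

```text
clock: 54.45
position: [0.424, 0.1274, 0.1076]
ee_rot: [0.665, 0.747, 0.018, 0.01]
ft_force: [-1.4, -0.2, 6.8]
grip_width: 0.202
```

Emit:
jog_arm(translation=[[10,1,0],[20,2,0],[30,4,0],[40,5,0],[50,6,0],[60,7,0],[68,8,0],[75,9,0],[80,9,0],[84,10,0],[86,10,0],[86,10,0]], turn=[0,0,0,0,0,0,0,0,0,0,0,0])

```text
clock: 55.45
position: [0.5104, 0.1377, 0.1077]
ee_rot: [0.665, 0.747, 0.019, 0.01]
ft_force: [0.8, 2.7, -0.5]
grip_width: 0.197
```

Emit:
jog_arm(translation=[[2,0,0],[4,1,0],[5,1,0],[5,1,0]], turn=[0,0,0,0])

```text
clock: 55.78
position: [0.5107, 0.1377, 0.1075]
ee_rot: [0.665, 0.747, 0.014, 0.007]
ft_force: [-28.6, -6.1, 25.0]
grip_width: 0.203
```

Emit:
jog_arm(translation=[[0,0,0],[0,0,0],[0,0,0],[0,0,0],[0,0,35],[0,0,75],[0,0,115],[0,0,150],[0,-35,180],[0,-70,180],[5,-105,180],[5,-130,180]], turn=[0,0,0,0,0,0,0,0,0,0,0,0], grip=40)

```text
clock: 56.78
position: [0.5165, 0.0042, 0.2885]
ee_rot: [0.666, 0.746, 0.015, 0.008]
ft_force: [0.4, -0.1, -0.1]
grip_width: 0.465
```

```bash
python3 -c "
from h import *
o=tool()
ks=[];ss=[]
for n in('wrist','scene','top'):
    c=manip.camera(n)
    for l,z in(('gate_knob',.117),('switch_tip',.09)):
        for r in manip.pinpoint(c,l)[:1]:
            print(n,l,round(r['confidence'],2),inbox(onz(c,r['at'],z)))
            if l=='switch_tip' and r['confidence']>.4: ss.append((c,r['at']))
if len(ss)>1: t=tri(ss); print('tip',t,inbox(t))
hung(('tabA','tabB','tabC','tabD'),('scene','top'))"
```

```text
tcp [516.5   4.2 288.5] tool-y yaw 6.5 F [ 0.4 -0.1 -0.1] w 39.7 t 56.8
wrist gate_knob 0.82 [-81.  123.7]
wrist switch_tip 0.64 [ -34.4 -262.8]
scene gate_knob 0.72 [-68.4 127.1]
scene switch_tip 0.7 [ -28.8 -261.7]
top gate_knob 0.59 [-81.6 126.4]
tip [ 0.60208595 -0.24375017  0.08740388] [ -32.5 -263. ]
scene tabA 0.86 box [   0.8 -136. ]
scene tabB 0.98 box [ 5.6 -6.2]
scene tabC 0.57 box [-5.6 52.4]
scene tabD 0.7 box [ -5.8 -66.1]
```

Emit:
jog_arm(translation=[[6,-40,0],[12,-80,0],[18,-120,0],[25,-160,0],[32,-200,0],[38,-249,0],[38,-249,-40],[38,-249,-80],[38,-249,-120],[38,-249,-160],[38,-249,-200],[38,-249,-220]], turn=[0,0,0,0,0,0,0,0,0,0,0,0], grip=0)

```text
clock: 58.73
position: [0.5513, -0.2403, 0.0625]
ee_rot: [0.665, 0.747, 0.013, 0.004]
ft_force: [-1.3, 0.2, 0.3]
grip_width: 0.002
```

Emit:
jog_arm(translation=[[0,0,0],[10,1,0],[20,2,0],[30,4,0],[40,5,0],[50,6,0],[60,7,0],[68,8,0],[76,9,0],[84,10,0],[84,10,0],[84,10,0]], turn=[0,0,0,0,0,0,0,0,0,0,0,0])

```text
clock: 59.73
position: [0.6363, -0.2298, 0.0632]
ee_rot: [0.664, 0.747, 0.014, 0.005]
ft_force: [-0.6, 0.2, 0.1]
grip_width: 0.002
```

```bash
python3 -c "
from h import *
o=tool(); print(inbox(o['position']))
ss=[]
for n in('scene','top'):
    c=manip.camera(n)
    for r in manip.pinpoint(c,'switch_tip')[:1]:
        print(n,round(r['confidence'],2),inbox(onz(c,r['at'],.09))); ss.append((c,r['at']))
if len(ss)>1: t=tri(ss); print('tip',t,inbox(t))"
```

```text
tcp [ 636.3 -229.8   63.2] tool-y yaw 6.7 F [-0.6  0.2  0.1] w 0.2 t 59.7
[   3.1 -253.2]
scene 0.43 [  43.6 -258.7]
```

Emit:
jog_arm(translation=[[3,0,0],[6,1,0],[9,1,0],[11,1,0],[11,1,0]], turn=[0,0,0,0,0])

```text
clock: 60.35
position: [0.644, -0.2294, 0.062]
ee_rot: [0.665, 0.747, 0.012, 0.002]
ft_force: [-11.3, 1.7, 7.2]
grip_width: -0.002
```

Emit:
jog_arm(translation=[[3,0,0],[5,1,0],[6,1,0],[6,1,0]], turn=[0,0,0,0])

```text
clock: 60.68
position: [0.6447, -0.2293, 0.0617]
ee_rot: [0.666, 0.746, 0.009, -0.003]
ft_force: [-28.6, 3.7, 18.5]
grip_width: -0.0
```

Firm end stop at x ≈ 0.644. I back off, retract and do the final check.

Emit:
jog_arm(translation=[[-15,-2,0],[-40,-5,0],[-60,-7,0],[-70,-8,40],[-70,-8,80],[-75,-8,120],[-90,-8,160],[-110,-8,200],[-140,-8,220],[-170,-8,220],[-200,-8,220],[-200,-8,220]], turn=[0,0,0,0,0,0,0,0,0,0,0,0])

```text
clock: 61.68
position: [0.4407, -0.2389, 0.2829]
ee_rot: [0.667, 0.745, 0.009, -0.002]
ft_force: [0.3, -1.3, 0.5]
grip_width: -0.004
```

```bash
python3 -c "
from h import *
o=tool()
ss=[]
for n in('scene','top'):
    c=manip.camera(n); save(c,n+'13')
    for l,z in(('switch_tip',.09),('gate_knob',.117)):
        for r in manip.pinpoint(c,l)[:1]:
            print(n,l,round(r['confidence'],2),inbox(onz(c,r['at'],z)))
            if l=='switch_tip': ss.append((c,r['at']))
t=tri(ss); print('tip',t,inbox(t))
hung(('tabA','tabB','tabC','tabD'),('scene','top'))
b=cv2.resize(cv2.imread('pics/scene13.png')[120:300,170:390],(730,597),interpolation=cv2.INTER_CUBIC); cv2.imwrite('pics/v13.png',b)"
```

```text
tcp [ 440.7 -238.9  282.9] tool-y yaw 6.3 F [ 0.3 -1.3  0.5] w -0.4 t 61.7
scene switch_tip 0.43 [  50.1 -259.4]
scene gate_knob 0.79 [-79.4 122.3]
top switch_tip 0.6 [  36.8 -261.3]
top gate_knob 0.67 [-81.9 131.7]
tip [ 0.67585344 -0.23448443  0.07614944] [  41.8 -262.5]
scene tabA 0.88 box [  -2.3 -135.3]
scene tabB 0.59 box [ 5.5 -7.7]
scene tabC 0.86 box [ 1.5 55.2]
scene tabD 0.84 box [  5.5 -63.1]
top tabA 0.93 box [   1.2 -132.7]
top tabB 0.73 box [-6.6  0.7]
top tabC 0.8 box [ 1.9 46.1]
top tabD 0.57 box [  9.7 -63.4]
```

View pics/v13.png

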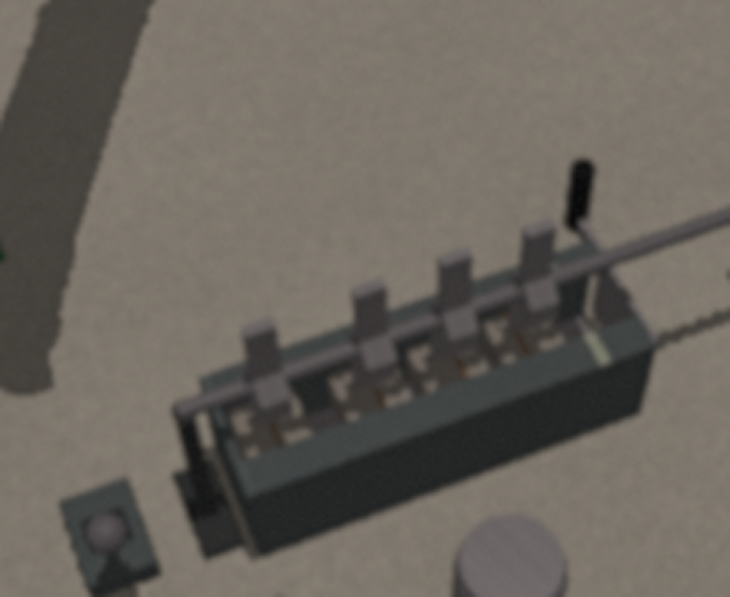

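All four stones hang upright and apart inside the mark. The gate is shut, with the knob near x = −80, and the lever leans away from the robot.

```bash
python3 -c "
from workcell import manip
print(manip.hand_in())"
```

```text
the job is handed in; nothing more can be done
None
```

I opened the gate, hung all four stones on the rail inside the box, shut the gate, threw the switch and handed the job in at about 62 s. `hand_in` gives no verdict.

- **Stones:** in the final pictures they hang upright at about box y −133 (A), −63 (D), −5 (B) and +50 mm (C). That is at least 50 mm apart, with the outermost about 13 mm inside the 63 mm limit.
- **Gate:** it was about 13 mm open at the start. I pulled it to its stop, and at the end pushed it shut to its stop, where the knob reads about 80 mm from the rail.
- **Switch:** I pushed it to its firm stop. The tip moved from box x −32 to about +42 mm, which means it is leaning away from the robot.
- **Stone A was knocked mid-run:** it moved from about −119 to −140 mm, right against the end wall. I nudged it back about 8 mm with closed fingers, at a measured force of about 5 N.
- **Stop forces:** the highest wrist reading was about 88 N, at the gate's open stop. The closing stop and the switch stop gave about 39 N and 34 N. These came through the fingers, not the gripper body. That first stop left the tool tilted about 2°, which caused no trouble.
- **Disagreements:** single camera readings of the hanging tabs differ by up to about 10 mm. I relied more on the arm's own positions at release. I could not measure whether the stones were completely still.

I did not approach the can, the offcut, the putty knife or the coloured look-alikes.

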